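Load heel blocks into the setting tunnel's carriage and run it home

ROBOT

A 7-joint arm with a two-finger parallel gripper is mounted at the origin on the work surface. World frame = base frame: x ahead of the robot, y to its left, z up, the work surface at z = 0. Lengths are in m, angles in rad, forces in N, time in s.
With the tool pointing down it reaches from about 0.4 to 0.85 m from the base axis. Payload 4.5 kg.
Tool frame: the origin (TCP) lies between the finger pads; the fingertips stand 25 mm ahead of it and the grasp point (between the pads) lies 6 mm ahead of it (r.tips_ahead is the distance from the TCP to the fingertips, in m); z points along the fingers, y is the direction in which the jaws open and shut (so a half turn about z gives the same grasp; the last joint's range is limited). The gripper opens to 88 mm and grips with 3 to 60 N. Pads are 18 mm wide; open, the fingers measure 123 mm over their backs; the gripper's body (75 mm by 187 mm) begins 45 mm behind the grasp point.
Start: joints at [-1.191, 0.689, -0.195, 1.565, 0.157, 0.902, -0.215], TCP at [0.212, 0.588, 0.264] pointing down, gripper open.
Joint ranges: [-3.01, 3.01], [-0.46, 2.08], [-1.47, 1.51], [0.13, 2.56], [-1, 4.14], [0.04, 2.09], [-2.66, 2.66]. Speed limits (rad/s): [2.57, 2.57, 3.14, 3.14, 3.14, 3.14, 3.14].

INTERFACE

Orientations are given as a unit quaternion [x, y, z, w].
In Python, from plant import r, imaging gives the robot as it stands.
- The arm moves only by the tool send_rows, never from a script. Its argument "moves" is one flat list of numbers, 6 for each row, row after row: the shift along the tool's x, y, z in m, then the turn, a rotation vector about the tool's x, y, z in degrees. A call has exactly 5 rows; each row is the pose to reach, as a shift and turn from the pose measured when the call began, along the tool's axes at that moment; what a row does not reach only later rows make up. A row lasts 1/12 s, in which the tool goes at most 41.7 mm and 7.16 degrees, less where a joint would pass 70% of its speed; a pose out of reach is approached as far as the arm can. A call with a gripper value outside its range is refused whole. "claw" is the closure, from -1 (fully open) to 1 (shut), so that 0 is half open, set as the call begins (left out, the last holds). The fingers move at their own pace and stop on an object; "grip_force" is the grip in N (left out, the last holds). Time passes only in rows, so rows that repeat a pose let the fingers close, or fill a call up. It gives the time, the measured TCP pose, the force and the opening at its end, in the units of the state.
- r.get_state(): the state, without advancing time (a new reading comes with each control period).
- imaging.snapshot(name): name is "scene" or "top"; returns a dict with "image" (400x640x3 uint8, red, green, blue), "depth" (400x640 float32, m along the optical axis (not along the pixel's ray), 0 where there is no reading), "mtx" (3x3 intrinsics, pixels), "rvec" (rotation vector, rad) and "tvec" (3), from world to camera coordinates, as OpenCV has them. Camera axes: x right, y down, z forward; pixel columns grow to the right and rows downward; lengths in m; the calibration is good to about 2 mm. A picture is of the moment at which its call begins.
- r.finish_job(): hands the job in, once; it reports no verdict.
Trained networks look in a picture, given as the dict that the camera call returned (one of the last four; its "shot" number tells which), for a name from the list of things; names that differ only in an ending like _2 or _b are one class to them, and where a whole thing is asked for, a point or a joint stands for the part that bears it (a point fixed in the world has none). Each returns a list of dicts, best first, with "score" (0 to 1); they miss things now and then, are a little off and sometimes report something else, mostly with a low value. They report only what shows in the picture. A call takes as long as a camera call. They do not tell look-alikes from the thing itself.
- imaging.look_for(query, picture): "box" ([centre column, centre row, width, height] as shares, 0 to 1, of the picture: columns of its width, rows of its height, round what is visible of it).
- imaging.silhouettes(query, picture): "pixels" (400x640 bool, what is visible of it) and "box" ([centre column, centre row, width, height] as shares, 0 to 1, of the picture: columns of its width, rows of its height, round what is visible of it).
- imaging.pinpoint(query, picture): "point" ([column, row] as shares, 0 to 1, of the picture: columns of its width, rows of its height: a listed point, or the origin of a listed thing).
The state is a dict: "clock": time; "q": joint angles; "qd": joint speeds; "joint_torque": joint torques, N m; "tool_pos": TCP position; "eef_rot": TCP orientation; "contact_force": force on the tool from outside, world axes, zero at the start; "moment": the same for the moment, N m; "opening": opening from 0.0 (shut) to 1.0 (fully open).
Only numpy, scipy, OpenCV 4.12 (cv2) and the standard library are available. Lean on these libraries where they do the work, as an engineer would, in place of code of your own. Each camera call takes 0.05 s, during which the arm holds its last target.

TASK

Pull the carriage out of the setting tunnel by its handle, drop every heel block lying on the bench into a pocket of its own (fully down, its flat face towards the handle) and swing that pocket's locking lever shut over it. When all the blocks are locked, push the carriage fully home into the tunnel. Leave the tin and the jar on the bench where they are.

Things in the scene. Friction and masses are not known exactly. Their poses are not given: they have to be found in the camera images.
- handle (a point): grip point of the carriage's handle: an upright black blade, 14 mm thick (its x), 26 mm wide (its y); its top is 15 mm above this point, 130 mm above the bench; a bar joins it 40 mm below this point. Its y points into the tunnel (the way home), z up. At home it stands 45 mm out of the tunnel's mouth; the teal tunnel is 312 mm wide, 160 mm deep, 125 mm high
- carriage (a joint): how far the carriage is drawn out of the tunnel, m: 0 fully home, 0.15 fully out at its stop; it slides along the handle's -y against about 8 N of friction and stays where it is left. All pockets are clear of the tunnel only when it is nearly fully out
- pocket0 (a point): centre of the floor of pocket 0 of three in the carriage (95 mm apart along x, pocket1 in line with the handle, pocket0 at -x). 44 mm (x) by 54 mm (y), 18 mm deep, D-shaped: square corners at the -y (handle) end, the +y (tunnel) end narrowed by filled corners, so a block goes in only one way round, with 2 mm of play all round. Axes as the handle's
- pocket1 (a point): centre of the floor of pocket 1 of three in the carriage (95 mm apart along x, pocket1 in line with the handle, pocket0 at -x). 44 mm (x) by 54 mm (y), 18 mm deep, D-shaped: square corners at the -y (handle) end, the +y (tunnel) end narrowed by filled corners, so a block goes in only one way round, with 2 mm of play all round. Axes as the handle's
- pocket2 (a point): centre of the floor of pocket 2 of three in the carriage (95 mm apart along x, pocket1 in line with the handle, pocket0 at -x). 44 mm (x) by 54 mm (y), 18 mm deep, D-shaped: square corners at the -y (handle) end, the +y (tunnel) end narrowed by filled corners, so a block goes in only one way round, with 2 mm of play all round. Axes as the handle's
- pivot0 (a point): vertical pivot axis of the locking lever of pocket 0, at the top of the lever's flat steel arm, 68 mm above the bench; 42 mm from the pocket's centre on the tunnel side
- pivot1 (a point): vertical pivot axis of the locking lever of pocket 1, at the top of the lever's flat steel arm, 68 mm above the bench; 42 mm from the pocket's centre on the tunnel side
- pivot2 (a point): vertical pivot axis of the locking lever of pocket 2, at the top of the lever's flat steel arm, 68 mm above the bench; 42 mm from the pocket's centre on the tunnel side
- knob0 (a point): centre of the upright black knob on the end of lever 0: 14 mm in diameter, 27 mm tall, standing on the arm (its top 95 mm above the bench), 50 mm from the pivot
- knob1 (a point): centre of the upright black knob on the end of lever 1: 14 mm in diameter, 27 mm tall, standing on the arm (its top 95 mm above the bench), 50 mm from the pivot
- knob2 (a point): centre of the upright black knob on the end of lever 2: 14 mm in diameter, 27 mm tall, standing on the arm (its top 95 mm above the bench), 50 mm from the pivot
- lever0 (a joint): angle of locking lever 0, rad: 0 is shut (arm points to the handle side, -y, across its pocket, 3 mm above the top of a seated block; a block that is not down stops it); opens anticlockwise seen from above to its stop at 1.9; from 1.6 up the arm points along +x and the pocket is free. It stays where left (about 0.6 N at the knob moves it)
- lever1 (a joint): angle of locking lever 1, rad: 0 is shut (arm points to the handle side, -y, across its pocket, 3 mm above the top of a seated block; a block that is not down stops it); opens anticlockwise seen from above to its stop at 1.9; from 1.6 up the arm points along +x and the pocket is free. It stays where left (about 0.6 N at the knob moves it)
- lever2 (a joint): angle of locking lever 2, rad: 0 is shut (arm points to the handle side, -y, across its pocket, 3 mm above the top of a seated block; a block that is not down stops it); opens anticlockwise seen from above to its stop at 1.9; from 1.6 up the arm points along +x and the pocket is free. It stays where left (about 0.6 N at the knob moves it)
- heel0_mid (a point): centre of a heel block (half-way up), None if absent (two or three are there): black rubber on a steel base plate, 40 mm wide (x), 50 long (y), 45 high (z), 0.11-0.2 kg. D-shaped in plan: flat face at -y, flat sides at x = -20 and +20 mm up to y = +5 mm, +y end a half circle. Stands upright. Seated, its axes are the pocket's and it rises 27 mm above the rim, this point 22.5 mm above the pocket's floor
- heel1_mid (a point): centre of a heel block (half-way up), None if absent (two or three are there): black rubber on a steel base plate, 40 mm wide (x), 50 long (y), 45 high (z), 0.11-0.2 kg. D-shaped in plan: flat face at -y, flat sides at x = -20 and +20 mm up to y = +5 mm, +y end a half circle. Stands upright. Seated, its axes are the pocket's and it rises 27 mm above the rim, this point 22.5 mm above the pocket's floor
- heel2_mid (a point): centre of a heel block (half-way up), None if absent (two or three are there): black rubber on a steel base plate, 40 mm wide (x), 50 long (y), 45 high (z), 0.11-0.2 kg. D-shaped in plan: flat face at -y, flat sides at x = -20 and +20 mm up to y = +5 mm, +y end a half circle. Stands upright. Seated, its axes are the pocket's and it rises 27 mm above the rim, this point 22.5 mm above the pocket's floor
- tin: bystander: a low round tin, 52 mm across, 42 mm high; origin at its underside
- jar: bystander: a jar, 60 mm across, 85 mm high; origin at its underside
There are look-alikes about, which are no part of the job. What is shaped like the part that bears heel0_mid but orange is not meant.

How it is judged:
On the way, in this order (a step that is already met when the one before it is completed fails the run):
1. the carriage is drawn out of the tunnel (value of joint carriage above 0.12 m), for 0.2 s.
2. with the carriage out, every heel block is fully down in a pocket and that pocket's lever is shut (((horizontal distance between heel0_mid and pocket0 below 0.006 m and z of heel0_mid in the frame of pocket0 below 0.027 m and angle between the y axis of heel0_mid and the y axis of pocket0, either way round below 0.15 rad and angle between heel0_mid's own z axis and vertical below 0.1 rad and value of joint lever0 below 0.15 rad) or (horizontal distance between heel0_mid and pocket1 below 0.006 m and z of heel0_mid in the frame of pocket1 below 0.027 m and angle between the y axis of heel0_mid and the y axis of pocket1, either way round below 0.15 rad and angle between heel0_mid's own z axis and vertical below 0.1 rad and value of joint lever1 below 0.15 rad) or (horizontal distance between heel0_mid and pocket2 below 0.006 m and z of heel0_mid in the frame of pocket2 below 0.027 m and angle between the y axis of heel0_mid and the y axis of pocket2, either way round below 0.15 rad and angle between heel0_mid's own z axis and vertical below 0.1 rad and value of joint lever2 below 0.15 rad)) and ((horizontal distance between heel1_mid and pocket0 below 0.006 m and z of heel1_mid in the frame of pocket0 below 0.027 m and angle between the y axis of heel1_mid and the y axis of pocket0, either way round below 0.15 rad and angle between heel1_mid's own z axis and vertical below 0.1 rad and value of joint lever0 below 0.15 rad) or (horizontal distance between heel1_mid and pocket1 below 0.006 m and z of heel1_mid in the frame of pocket1 below 0.027 m and angle between the y axis of heel1_mid and the y axis of pocket1, either way round below 0.15 rad and angle between heel1_mid's own z axis and vertical below 0.1 rad and value of joint lever1 below 0.15 rad) or (horizontal distance between heel1_mid and pocket2 below 0.006 m and z of heel1_mid in the frame of pocket2 below 0.027 m and angle between the y axis of heel1_mid and the y axis of pocket2, either way round below 0.15 rad and angle between heel1_mid's own z axis and vertical below 0.1 rad and value of joint lever2 below 0.15 rad)) and ((horizontal distance between heel2_mid and pocket0 below 0.006 m and z of heel2_mid in the frame of pocket0 below 0.027 m and angle between the y axis of heel2_mid and the y axis of pocket0, either way round below 0.15 rad and angle between heel2_mid's own z axis and vertical below 0.1 rad and value of joint lever0 below 0.15 rad) or (horizontal distance between heel2_mid and pocket1 below 0.006 m and z of heel2_mid in the frame of pocket1 below 0.027 m and angle between the y axis of heel2_mid and the y axis of pocket1, either way round below 0.15 rad and angle between heel2_mid's own z axis and vertical below 0.1 rad and value of joint lever1 below 0.15 rad) or (horizontal distance between heel2_mid and pocket2 below 0.006 m and z of heel2_mid in the frame of pocket2 below 0.027 m and angle between the y axis of heel2_mid and the y axis of pocket2, either way round below 0.15 rad and angle between heel2_mid's own z axis and vertical below 0.1 rad and value of joint lever2 below 0.15 rad)) and value of joint carriage above 0.08 m), for 0.2 s.
At the end, for the whole second after the job is handed in: every heel block present rests fully down in a pocket (centre within 6 mm sideways and under 27 mm above the floor, square within 0.15 rad, upright within 0.1 rad), that pocket's lever is shut (under 0.15 rad) and the carriage is fully home (within 8 mm) (((horizontal distance between heel0_mid and pocket0 below 0.006 m and z of heel0_mid in the frame of pocket0 below 0.027 m and angle between the y axis of heel0_mid and the y axis of pocket0, either way round below 0.15 rad and angle between heel0_mid's own z axis and vertical below 0.1 rad and value of joint lever0 below 0.15 rad) or (horizontal distance between heel0_mid and pocket1 below 0.006 m and z of heel0_mid in the frame of pocket1 below 0.027 m and angle between the y axis of heel0_mid and the y axis of pocket1, either way round below 0.15 rad and angle between heel0_mid's own z axis and vertical below 0.1 rad and value of joint lever1 below 0.15 rad) or (horizontal distance between heel0_mid and pocket2 below 0.006 m and z of heel0_mid in the frame of pocket2 below 0.027 m and angle between the y axis of heel0_mid and the y axis of pocket2, either way round below 0.15 rad and angle between heel0_mid's own z axis and vertical below 0.1 rad and value of joint lever2 below 0.15 rad)) and ((horizontal distance between heel1_mid and pocket0 below 0.006 m and z of heel1_mid in the frame of pocket0 below 0.027 m and angle between the y axis of heel1_mid and the y axis of pocket0, either way round below 0.15 rad and angle between heel1_mid's own z axis and vertical below 0.1 rad and value of joint lever0 below 0.15 rad) or (horizontal distance between heel1_mid and pocket1 below 0.006 m and z of heel1_mid in the frame of pocket1 below 0.027 m and angle between the y axis of heel1_mid and the y axis of pocket1, either way round below 0.15 rad and angle between heel1_mid's own z axis and vertical below 0.1 rad and value of joint lever1 below 0.15 rad) or (horizontal distance between heel1_mid and pocket2 below 0.006 m and z of heel1_mid in the frame of pocket2 below 0.027 m and angle between the y axis of heel1_mid and the y axis of pocket2, either way round below 0.15 rad and angle between heel1_mid's own z axis and vertical below 0.1 rad and value of joint lever2 below 0.15 rad)) and ((horizontal distance between heel2_mid and pocket0 below 0.006 m and z of heel2_mid in the frame of pocket0 below 0.027 m and angle between the y axis of heel2_mid and the y axis of pocket0, either way round below 0.15 rad and angle between heel2_mid's own z axis and vertical below 0.1 rad and value of joint lever0 below 0.15 rad) or (horizontal distance between heel2_mid and pocket1 below 0.006 m and z of heel2_mid in the frame of pocket1 below 0.027 m and angle between the y axis of heel2_mid and the y axis of pocket1, either way round below 0.15 rad and angle between heel2_mid's own z axis and vertical below 0.1 rad and value of joint lever1 below 0.15 rad) or (horizontal distance between heel2_mid and pocket2 below 0.006 m and z of heel2_mid in the frame of pocket2 below 0.027 m and angle between the y axis of heel2_mid and the y axis of pocket2, either way round below 0.15 rad and angle between heel2_mid's own z axis and vertical below 0.1 rad and value of joint lever2 below 0.15 rad)) and value of joint carriage below 0.008 m and linear speed of each of heel0, heel1, heel2 below 0.02 m/s); the robot touches nothing.
It fails at once if the tin or the jar is displaced by more than 5 cm (distance of any of tin, jar from where it was at the start of the episode above 0.05 m).
Of heel0, heel1, heel2 only 2 to 3 are there at a start; the rules pass over those that are not, and their reading is None.
At some moment in a run one of heel0, heel1, heel2 may be knocked a few centimetres aside while the robot is not near it.
It also fails if it takes over 210 s, if anything falls off the work surface, if the arm or the gripper's body presses on something with over 40 N, if the wrist force passes 120 N, or if a joint passes its speed limit or range.

## Working session

There is one attempt and no reset: what is moved stays moved. The work goes in short steps, Python scripts to look and compute and a tool call to move; the robot and the scene stay as the last step left them, time stands still between calls to the robot, and variables do not carry over. Pictures are saved under pics/ and viewed, and the job is handed in when it is done.

Besides the shell and the picture viewer there is one more tool, called after "Emit:" as name(argument=value, ...) on one line, values as JSON. send_rows: Moves the arm, as the interface text tells. Its arguments: {"type":"object","properties":{"moves":{"type":"array"},"claw":{"type":"number"},"grip_force":{"type":"number"}},"required":["moves"]}

```bash
ls -la; mkdir -p pics; python3 - <<'E'
from plant import r, imaging
import cv2
print(r.get_state())
for n in ["scene","top"]:
    p=imaging.snapshot(n)
    cv2.imwrite(f"pics/{n}0.png",p["image"][:,:,::-1])
    print(n,p["mtx"],p["rvec"],p["tvec"],p["shot"])
E
```

```text
total 12
drwxr-xr-x  3 agent agent 4096 Dec  7 04:27 .
drwxr-xr-x 23 root  root  4096 Dec  7 04:27 ..
drwxr-xr-x  2 agent agent 4096 Dec  7 04:27 pics
{'clock': 0.0, 'q': array([-1.1912034 ,  0.69001737, -0.19451617,  1.56634699,  0.15733217,
        0.90250198, -0.21510207]), 'qd': array([ 0.00070258, -0.00067378,  0.00131504,  0.0005442 , -0.00138468,
       -0.00146751, -0.00132055]), 'joint_torque': array([-7.44747431e-04, -5.27554071e+01, -1.26679089e+00, -1.53425592e+01,
       -5.25124662e-02,  6.49346039e-03,  1.86396787e-04]), 'tool_pos': array([0.21168841, 0.58742902, 0.26288844]), 'eef_rot': array([ 1.71984874e-01,  9.85099143e-01, -9.35304427e-04, -8.35926422e-05]), 'contact_force': array([ 0.70959785, -0.43794549,  0.59225274]), 'moment': array([-0.00667999,  0.00278572, -0.04314828]), 'opening': 0.996112391453084}
scene [[458.94529737   0.         313.14684562]
 [  0.         458.94529737 195.28042509]
 [  0.           0.           1.        ]] [ 0.74833207  2.71532112 -0.92157687] [ 0.47332048 -0.08849898  1.51950342] 1
top [[379.28414712   0.         323.11687737]
 [  0.         379.28414712 198.40154161]
 [  0.           0.           1.        ]] [ 2.20456589 -2.14587208  0.05265692] [-0.07292452  0.50980973  0.98327342] 2
```

View pics/scene0.png

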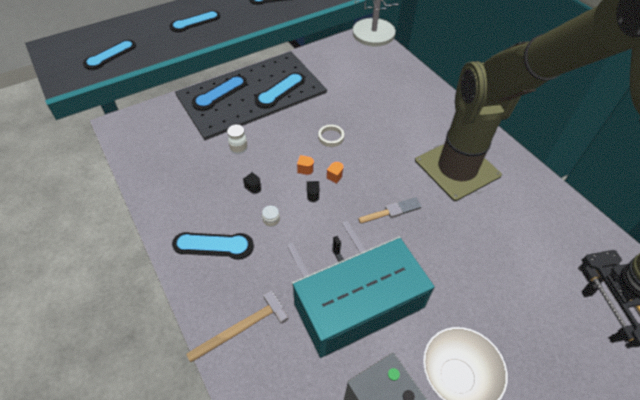

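View pics/top0.png

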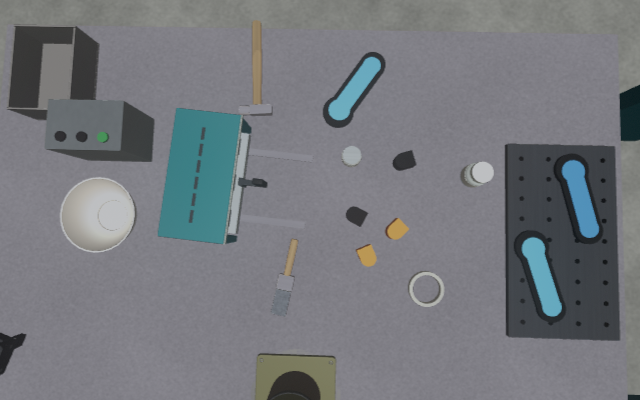

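The top view shows two black D-blocks, at about (404,160) and (356,216). The orange look-alikes are at (397,230) and (367,255), the tin at (351,155) and the jar at (479,174). The handle is at (252,183), pointing right. Now I'll measure these.

```bash
cat > h.py <<'E'
from plant import r, imaging
import cv2, numpy as np
from scipy.spatial.transform import Rotation as R
def cam(p):
    M,_=cv2.Rodrigues(np.array(p["rvec"],float)); t=np.array(p["tvec"],float).ravel(); return M,t,p["mtx"]
def ray(p,u,v):
    M,t,K=cam(p); d=M.T@np.linalg.inv(K)@np.array([u,v,1.]); return -M.T@t,d
def atz(p,u,v,z):
    o,d=ray(p,u,v); return o+d*(z-o[2])/d[2]
def cloud(p):
    M,t,K=cam(p); D=p["depth"]; v,u=np.mgrid[0:400,0:640]
    P=np.stack([(u-K[0,2])/K[0,0]*D,(v-K[1,2])/K[1,1]*D,D],-1)
    return (P-t)@M
def proj(p,X):
    q,_=cv2.projectPoints(np.array(X,float).reshape(-1,1,3),np.array(p["rvec"],float),np.array(p["tvec"],float),p["mtx"],None); return q.reshape(-1,2)
def pts(p,q,z=None,n=4):
    for d in imaging.pinpoint(q,p)[:n]:
        u,v=d["point"][0]*640,d["point"][1]*400
        print(q,round(d["score"],2),(round(u,1),round(v,1)),None if z is None else atz(p,u,v,z).round(4))
E
python3 - <<'E'
from h import *
p=imaging.snapshot("top"); s=imaging.snapshot("scene")
for nm,pp in (("top",p),("scene",s)):
    print(nm)
    pts(pp,"handle",.115); pts(pp,"heel0_mid",.0225,6); pts(pp,"tin",0); pts(pp,"jar",0); 
    for q,z in (("knob0",.0815),("pivot0",.068),("pocket0",.02)): pts(pp,q,z)
C=cloud(p)
# height of things
for u,v in ((351,155),(479,174),(404,160),(356,216),(397,230),(367,255),(258,183),(200,180),(280,155),(238,185)):
    print((u,v),C[v,u].round(4))
cv2.imwrite("pics/c0.png",cv2.resize(p["image"][90:290,150:420,::-1],None,fx=2.9,fy=2.9,interpolation=cv2.INTER_CUBIC))
cv2.imwrite("pics/c1.png",cv2.resize(s["image"][110:360,220:460,::-1],None,fx=2.4,fy=2.4,interpolation=cv2.INTER_CUBIC))
E
```

```text
top
handle 0.79 (258.5, 180.9) [0.5427 0.0946 0.115 ]
heel0_mid 0.91 (395.6, 229.7) [ 0.4347 -0.2498  0.0225]
heel0_mid 0.78 (356.5, 212.4) [ 0.4769 -0.1474  0.0225]
heel0_mid 0.75 (366.4, 255.9) [ 0.3649 -0.1755  0.0225]
tin 0.82 (351.6, 155.6) [ 0.6306 -0.1325  0.    ]
jar 0.93 (471.4, 176.4) [ 0.5821 -0.4534  0.    ]
pocket0 0.82 (227.0, 214.8) [0.4614 0.1929 0.02  ]
pocket0 0.71 (231.2, 146.3) [0.6443 0.1901 0.02  ]
pocket0 0.66 (228.1, 180.0) [0.5537 0.1942 0.02  ]
scene
handle 0.52 (334.4, 241.7) [0.5419 0.0908 0.115 ]
heel0_mid 0.77 (334.1, 172.2) [ 0.3675 -0.1768  0.0225]
heel0_mid 0.67 (304.1, 168.1) [ 0.4417 -0.2409  0.0225]
heel0_mid 0.48 (315.6, 189.6) [ 0.4556 -0.1461  0.0225]
heel0_mid 0.2 (256.1, 181.2) [ 0.5999 -0.271   0.0225]
tin 0.62 (269.6, 220.9) [ 0.628  -0.1287  0.    ]
jar 0.65 (235.0, 149.8) [ 0.5932 -0.4492  0.    ]
(351, 155) [ 0.6245 -0.1288  0.041 ]
(479, 174) [ 0.577  -0.4412  0.0835]
(404, 160) [ 0.6139 -0.2648  0.046 ]
(356, 216) [ 0.4669 -0.1449  0.0454]
(397, 230) [ 0.4342 -0.2498  0.0437]
(367, 255) [ 0.369  -0.1748  0.0455]
(258, 183) [0.5359 0.0923 0.1314]
(200, 180) [0.5405 0.233  0.1226]
(280, 155) [0.6269 0.0608 0.0041]
(238, 185) [0.5399 0.1644 0.0313]
```

View pics/c0.png

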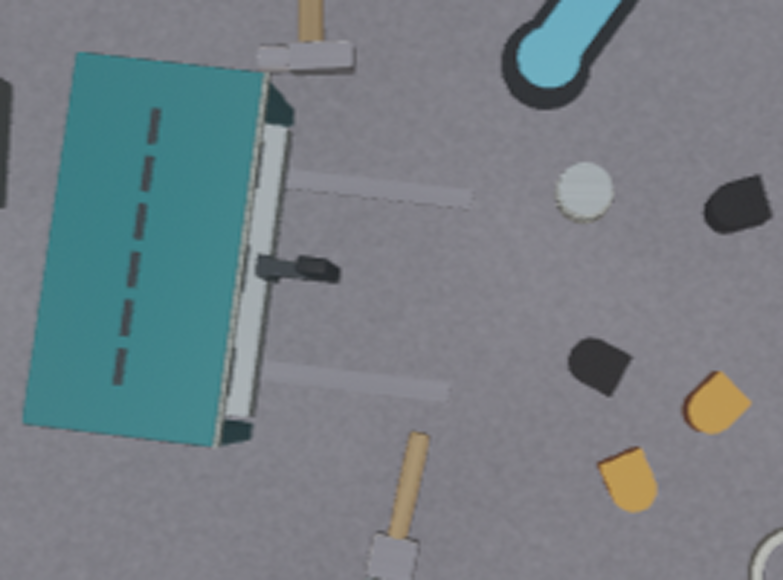

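View pics/c1.png

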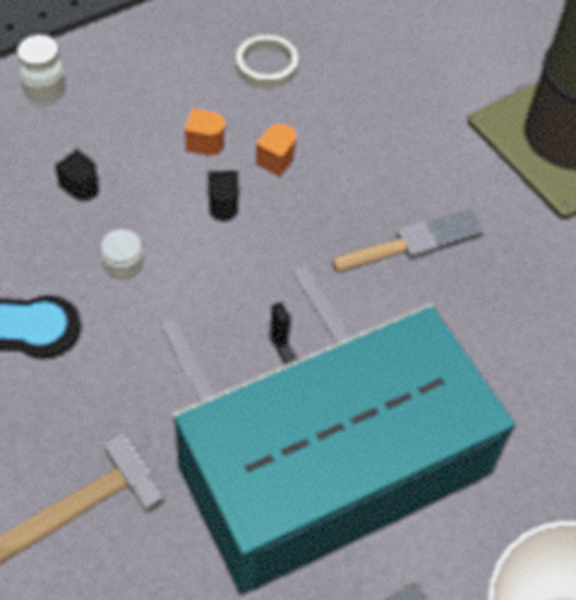

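The top crop shows the carriage axis pointing right and slightly down. There are two black heels, at full-image (404,160) and (357,216), and the two orange ones are not meant. Next I'll fit the tunnel and handle geometry.

```bash
cat >> h.py <<'E'
def rect(P):
    (c,s,a)=cv2.minAreaRect((P[:,:2]*1000).astype(np.float32)); return np.array(c)/1000,s,a
E
python3 - <<'E'
from h import *
p=imaging.snapshot("top"); C=cloud(p); im=p["image"].astype(int)
X,Y,Z=C[...,0],C[...,1],C[...,2]
m=(abs(Z-.125)<.01)&(Y>.12)&(Y<.34)&(X>.35)&(X<.75)&(p["depth"]>0)&(im[...,2]>im[...,0]+25)
print("tunnel",m.sum(),rect(C[m]))
m=(Z>.115)&(Z<.14)&(Y>.05)&(Y<.135)&(X>.48)&(X<.6)&(im.max(-1)<90)
print("handle",m.sum(),C[m].mean(0),rect(C[m]),C[m].min(0),C[m].max(0), np.argwhere(m).mean(0))
# dark pixels of handle at z=.13
b=np.argwhere((im.max(-1)<75)[170:200,235:275])
print(b.min(0)+[170,235],b.max(0)+[170,235])
for u,v in ((249,183),(254,183),(262,183),(267,184)): print(u,v,C[v,u].round(3),im[v,u])
E
```

```text
tunnel 8328 (array([0.55357056, 0.23498941]), (158.99241638183594, 312.3440856933594), 84.79850006103516)
handle 69 [0.53991781 0.09325508 0.12799097] (array([0.540112  , 0.09407655]), (25.7246150970459, 13.69297981262207), 82.46647644042969) [0.53276596 0.08079125 0.11793365] [0.54798612 0.10729752 0.13161656] [181.44927536 257.95652174]
[178 241] [186 266]
249 183 [0.541 0.126 0.073] [68 74 78]
254 183 [0.536 0.102 0.129] [49 54 57]
262 183 [0.537 0.084 0.127] [47 51 54]
267 184 [0.541 0.082 0.068] [ 94  94 100]
```

```bash
cat >> h.py <<'E'
def goto(x,y,z,yaw):
    "yaw: angle in deg (world) of tool y axis, tool pointing down. prints shift/turn in tool axes"
    s=r.get_state(); Rm=R.from_quat(s["eef_rot"])
    a=np.radians(yaw); ty=np.array([np.cos(a),np.sin(a),0]); tz=np.array([0,0,-1.]); tx=np.cross(ty,tz)
    Rt=R.from_matrix(np.stack([tx,ty,tz],1))
    d=Rm.inv().apply(np.array([x,y,z])-s["tool_pos"]); w=np.degrees((Rm.inv()*Rt).as_rotvec())
    print("t",round(s["clock"],2),"pos",s["tool_pos"].round(4),"F",s["contact_force"].round(1),"open",round(s["opening"],3),"q7",round(s["q"][6],2))
    print("shift",(d).round(4),"turn",w.round(1))
E
cat > g.sh <<'E'
python3 -c "
from h import *
goto($1,$2,$3,$4)"
E
chmod +x g.sh; ./g.sh .5405 .0938 .26 -5.2
```

```text
t 0.95 pos [0.2118 0.588  0.2638] F [ 0.4 -0.1 -0.5] open 1.001 q7 -0.22
shift [-0.4767 -0.3536  0.0037] turn [ 0.  -0.  75.4]
```

Emit:
send_rows(moves=[-0.032,-0.024,0,0,0,5,-0.064,-0.047,0,0,0,10,-0.096,-0.071,0,0,0,15,-0.128,-0.094,0,0,0,20,-0.159,-0.118,0,0,0,25], claw=-1)

```text
clock: 1.37
tool_pos: [0.3225, 0.4216, 0.264]
eef_rot: [0.383, 0.924, 0.0, 0.0]
contact_force: [0.7, 0.3, 0.6]
opening: 0.998
```

```bash
g.sh .5405 .0938 .26 -5.2
```

```text
t 1.37 pos [0.3225 0.4216 0.264 ] F [0.7 0.3 0.6] open 0.998 q7 -0.3
shift [-0.386  -0.0772  0.0039] turn [ 0.  -0.  50.1]
```

Emit:
send_rows(moves=[-0.04,-0.008,0,0,0,5,-0.08,-0.016,0,0,0,10,-0.12,-0.024,0,0,0,15,-0.16,-0.032,0,0,0,20,-0.2,-0.04,0,0,0,25])

```text
clock: 1.78
tool_pos: [0.4363, 0.2502, 0.2642]
eef_rot: [0.576, 0.818, 0.001, 0.0]
contact_force: [0.3, -0.0, 0.2]
opening: 0.998
```

```bash
g.sh .5405 .0938 .26 -5.2
```

```text
t 1.78 pos [0.4363 0.2502 0.2642] F [ 0.3 -0.   0.2] open 0.998 q7 -0.26
shift [-0.1823  0.0454  0.0042] turn [ 0.1 -0.1 24.9]
```

Emit:
send_rows(moves=[-0.037,0.009,0,0,0,5,-0.074,0.018,0,0,0,10,-0.11,0.027,0,0,0,15,-0.147,0.036,0,0,0,20,-0.182,0.045,0,0,0,24.9])

```text
clock: 2.2
tool_pos: [0.541, 0.092, 0.2644]
eef_rot: [0.74, 0.673, 0.001, 0.0]
contact_force: [0.5, 0.9, -0.2]
opening: 0.995
```

```bash
g.sh .5405 .0938 .117 -5.2; python3 - <<'E'
from h import *
s=imaging.snapshot("scene"); pts(s,"handle",.115)
print(proj(s,[.5405,.0938,.115]))
cv2.imwrite("pics/s2.png",s["image"][:,:,::-1])
E
```

```text
t 2.2 pos [0.541  0.092  0.2644] F [ 0.5  0.9 -0.2] open 0.995 q7 -0.25
shift [ 0.0015 -0.0009  0.1474] turn [ 0.1 -0.1 -0.3]
handle 0.67 (333.8, 238.7) [0.5383 0.0823 0.115 ]
[[335.46847273 242.26525738]]
```

View pics/s2.png

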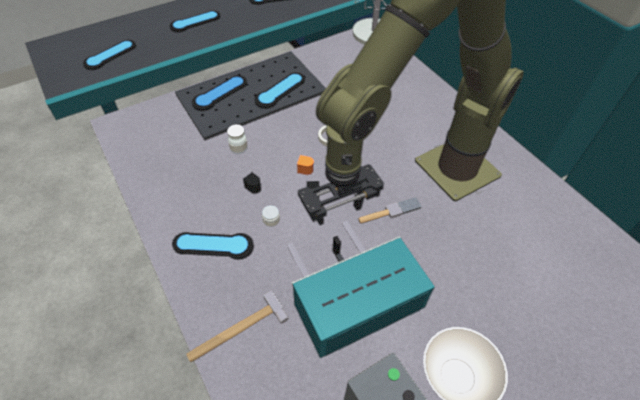

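The gripper is above the handle, and the projected handle point (335,242) falls on the blade.

Emit:
send_rows(moves=[0.0015,-0.001,0.035,0,0,0,0.0015,-0.001,0.07,0,0,0,0.0015,-0.001,0.105,0,0,0,0.0015,-0.001,0.13,0,0,0,0.0015,-0.001,0.147,0,0,0])

```text
clock: 2.72
tool_pos: [0.5418, 0.0887, 0.115]
eef_rot: [0.742, 0.67, -0.0, 0.002]
contact_force: [0.4, -0.6, 0.4]
opening: 1.001
```

Emit:
send_rows(moves=[0,0,0,0,0,0,0,0,0,0,0,0,0,0,0,0,0,0,0,0,0,0,0,0,0,0,0,0,0,0], claw=1, grip_force=40)

```text
clock: 3.13
tool_pos: [0.5427, 0.089, 0.1165]
eef_rot: [0.742, 0.67, 0.001, 0.002]
contact_force: [-0.0, -0.6, 0.1]
opening: 0.644
```

```bash
g.sh .5287 -.039 .117 -5.2
```

```text
t 3.13 pos [0.5427 0.089  0.1165] F [-0.  -0.6  0.1] open 0.644 q7 -0.23
shift [-0.1287 -0.001  -0.0003] turn [ 0.3  0.1 -0.6]
```

Emit:
send_rows(moves=[0,0,0,0,0,0,0,0,0,0,0,0,0,0,0,0,0,0,0,0,0,0,0,0,0,0,0,0,0,0])

```text
clock: 3.55
tool_pos: [0.5427, 0.089, 0.1165]
eef_rot: [0.742, 0.67, 0.001, 0.002]
contact_force: [-0.1, 0.6, -0.3]
opening: 0.263
```

Emit:
send_rows(moves=[0,0,0,0,0,0,0,0,0,0,0,0,0,0,0,0,0,0,0,0,0,0,0,0,0,0,0,0,0,0])

```text
clock: 3.97
tool_pos: [0.5397, 0.0892, 0.1162]
eef_rot: [0.742, 0.671, -0.002, 0.0]
contact_force: [-4.9, 0.8, 5.6]
opening: 0.156
```

```bash
g.sh .5287 -.039 .117 -5.2
```

```text
t 3.97 pos [0.5397 0.0892 0.1162] F [-4.9  0.8  5.6] open 0.156 q7 -0.23
shift [-0.1287  0.0018 -0.0004] turn [-0.1  0.2 -0.5]
```

Emit:
send_rows(moves=[-0.025,0,0,0,0,0,-0.05,0,0,0,0,0,-0.075,0,0,0,0,0,-0.1,0,0,0,0,0,-0.12,0.001,0,0,0,0])

```text
clock: 4.38
tool_pos: [0.529, -0.0277, 0.1163]
eef_rot: [0.74, 0.672, 0.0, -0.001]
contact_force: [-0.3, 9.2, -0.9]
opening: 0.151
```

Emit:
send_rows(moves=[-0.005,0,0,0,0,0,-0.011,0,0,0,0,0,-0.011,0,0,0,0,0,-0.011,0,0,0,0,0,-0.011,0,0,0,0,0])

```text
clock: 4.8
tool_pos: [0.5281, -0.0371, 0.1162]
eef_rot: [0.74, 0.673, 0.001, -0.001]
contact_force: [0.2, 4.5, 0.5]
opening: 0.152
```

```bash
g.sh .5287 -.039 .117 -5.2; python3 - <<'E'
from h import *
s=imaging.snapshot("scene"); 
cv2.imwrite("pics/s3.png",s["image"][:,:,::-1])
s=imaging.snapshot("top"); 
cv2.imwrite("pics/t3.png",s["image"][:,:,::-1])
E
```

```text
t 4.8 pos [ 0.5281 -0.0371  0.1162] F [0.2 4.5 0.5] open 0.152 q7 -0.05
shift [-0.0018  0.0007 -0.0008] turn [-0.1 -0.2 -0.3]
```

View pics/t3.png

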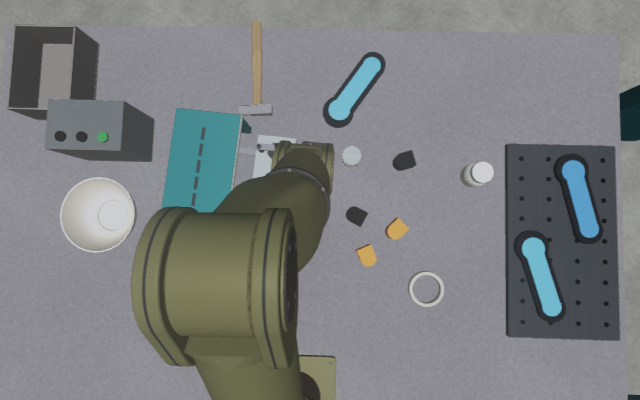

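The carriage is drawn out to about 0.147 m. I'll nudge it to its stop, release, and rise.

Emit:
send_rows(moves=[-0.002,0,0,0,0,0,-0.004,0,0,0,0,0,-0.005,0,0,0,0,0,-0.005,0,0,0,0,0,-0.005,0,0,0,0,0])

```text
clock: 5.32
tool_pos: [0.5279, -0.04, 0.1162]
eef_rot: [0.739, 0.673, 0.001, -0.002]
contact_force: [0.5, 7.1, 0.9]
opening: 0.155
```

Emit:
send_rows(moves=[0,0,0,0,0,0,0,0,0,0,0,0,0,0,0,0,0,0,0,0,0,0,0,0,0,0,0,0,0,0], claw=-1)

```text
clock: 5.73
tool_pos: [0.5278, -0.0408, 0.1162]
eef_rot: [0.74, 0.673, 0.001, -0.002]
contact_force: [0.0, -0.6, -0.2]
opening: 0.512
```

Emit:
send_rows(moves=[0,0,-0.02,0,0,0,0,0,-0.05,0,0,0,0,0,-0.08,0,0,0,0,0,-0.12,0,0,0,0,0,-0.15,0,0,0])

```text
clock: 6.15
tool_pos: [0.5281, -0.042, 0.2687]
eef_rot: [0.74, 0.673, 0.001, -0.001]
contact_force: [1.1, -0.3, 0.1]
opening: 0.889
```

```bash
g.sh .4 -.4 .26 30
```

```text
t 6.15 pos [ 0.5281 -0.042   0.2687] F [ 1.1 -0.3  0.1] open 0.889 q7 -0.05
shift [-0.3686 -0.0936  0.0073] turn [  0.1  -0.2 -35.4]
```

```bash
g.sh .22 -.45 .26 -50
```

```text
t 6.15 pos [ 0.5281 -0.042   0.2687] F [ 1.1 -0.3  0.1] open 0.889 q7 -0.05
shift [-0.4354 -0.2681  0.007 ] turn [-0.1 -0.2 44.6]
```

Emit:
send_rows(moves=[-0.03,-0.018,0,0,0,3,-0.06,-0.037,0,0,0,6,-0.095,-0.058,0,0,0,10,-0.13,-0.08,0,0,0,14,-0.16,-0.098,0,0,0,18])

```text
clock: 6.57
tool_pos: [0.413, -0.1941, 0.2683]
eef_rot: [0.837, 0.547, 0.001, -0.001]
contact_force: [-0.3, 0.6, -0.1]
opening: 0.997
```

```bash
g.sh .22 -.45 .26 -50
```

```text
t 6.57 pos [ 0.413  -0.1941  0.2683] F [-0.3  0.6 -0.1] open 0.997 q7 0.04
shift [-0.3119 -0.0737  0.0076] turn [-0.1 -0.1 26.3]
```

Emit:
send_rows(moves=[-0.035,-0.008,0,0,0,4,-0.075,-0.017,0,0,0,9,-0.115,-0.027,0,0,0,14,-0.155,-0.036,0,0,0,19,-0.19,-0.045,0,0,0,24])

```text
clock: 6.98
tool_pos: [0.2931, -0.3521, 0.2681]
eef_rot: [0.934, 0.358, 0.0, -0.001]
contact_force: [0.8, -0.4, -0.3]
opening: 1.002
```

```bash
python3 - <<'E'
from h import *
s=imaging.snapshot("scene"); p=imaging.snapshot("top"); 
cv2.imwrite("pics/s4.png",cv2.resize(s["image"][110:360,220:460,::-1],None,fx=2.4,fy=2.4,interpolation=cv2.INTER_CUBIC))
cv2.imwrite("pics/t4.png",cv2.resize(p["image"][100:270,150:420,::-1],None,fx=2.9,fy=2.9,interpolation=cv2.INTER_CUBIC))
for pp in (p,s):
    pts(pp,"handle",.115); pts(pp,"heel0_mid",.0225,6)
    for q,z in (("knob0",.0815),("pivot0",.068),("pocket0",.02)): pts(pp,q,z)
E
./g.sh .22 -.45 .26 -50
```

```text
handle 0.58 (313.5, 188.4) [ 0.5281 -0.0377  0.115 ]
heel0_mid 0.84 (356.4, 212.6) [ 0.4763 -0.1473  0.0225]
heel0_mid 0.77 (363.5, 257.7) [ 0.3602 -0.1681  0.0225]
heel0_mid 0.75 (394.6, 233.0) [ 0.4261 -0.2474  0.0225]
knob0 0.73 (276.4, 188.1) [0.5296 0.0559 0.0815]
knob0 0.72 (267.5, 217.2) [0.457  0.0752 0.0815]
knob0 0.71 (274.9, 182.0) [0.5447 0.0602 0.0815]
knob0 0.5 (275.8, 147.6) [0.6311 0.0611 0.0815]
pivot0 0.74 (252.0, 221.1) [0.4465 0.1162 0.068 ]
pivot0 0.73 (264.5, 149.4) [0.6286 0.0917 0.068 ]
pivot0 0.69 (257.4, 181.1) [0.5474 0.1065 0.068 ]
pocket0 0.86 (279.4, 155.7) [0.6221 0.06   0.02  ]
pocket0 0.76 (269.7, 219.9) [0.4512 0.0796 0.02  ]
pocket0 0.56 (272.9, 185.4) [0.5423 0.0745 0.02  ]
handle 0.84 (312.9, 204.6) [ 0.5283 -0.0421  0.115 ]
handle 0.18 (235.1, 147.7) [ 0.6225 -0.3512  0.115 ]
heel0_mid 0.79 (332.0, 172.1) [ 0.3729 -0.1806  0.0225]
heel0_mid 0.74 (313.4, 189.9) [ 0.4621 -0.1484  0.0225]
heel0_mid 0.6 (303.2, 165.5) [ 0.4386 -0.252   0.0225]
knob0 0.72 (327.0, 239.2) [0.5427 0.057  0.0815]
knob0 0.68 (371.4, 243.4) [0.4461 0.1299 0.0815]
knob0 0.58 (355.2, 230.4) [0.4603 0.0726 0.0815]
knob0 0.53 (297.2, 254.5) [0.6362 0.0571 0.0815]
pivot0 0.96 (368.5, 242.6) [0.4454 0.1177 0.068 ]
pivot0 0.79 (308.4, 272.3) [0.634  0.1119 0.068 ]
pivot0 0.56 (337.8, 256.4) [0.5416 0.1111 0.068 ]
pocket0 0.84 (356.0, 241.6) [0.453  0.0748 0.02  ]
pocket0 0.78 (330.8, 254.0) [0.5373 0.0724 0.02  ]
pocket0 0.72 (296.6, 268.3) [0.6428 0.0625 0.02  ]
t 7.58 pos [ 0.2959 -0.3493  0.2679] F [-0.4 -0.1  0.1] open 1.0 q7 0.13
shift [-0.124   0.0232  0.0076] turn [-0.1 -0.1  2.4]
```

View pics/t4.png

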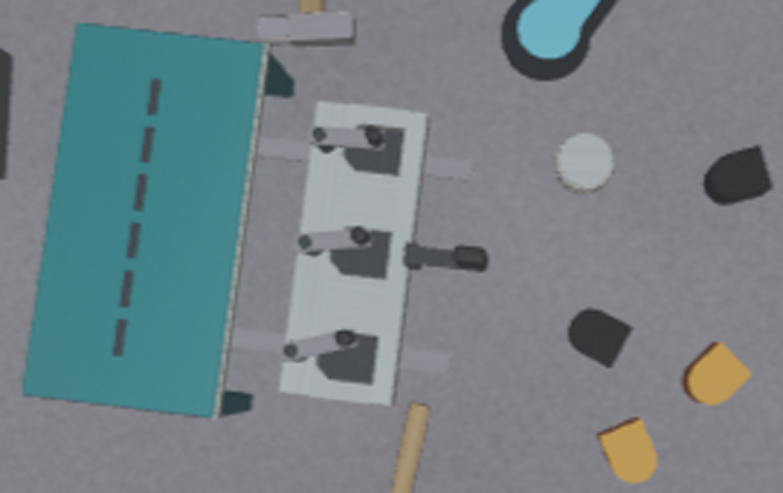

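View pics/s4.png

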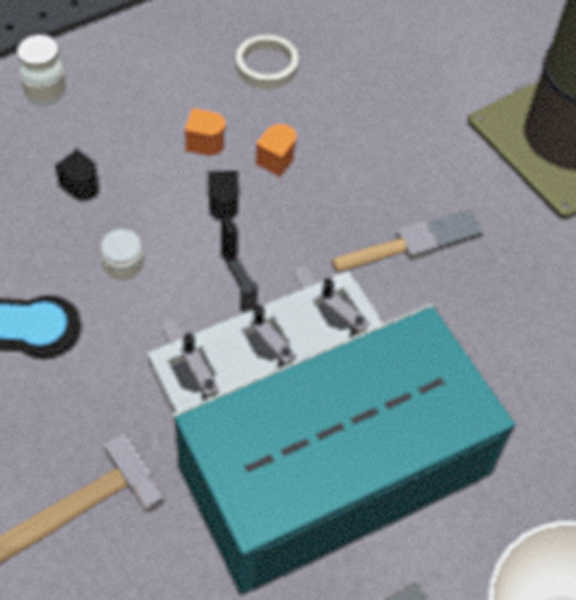

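The carriage is out and all three levers stand a little ajar over their pockets; lever 0 is open the most. In the top crop, heel A is at (738,190) and heel B at (600,337), with both flat faces roughly toward the right. Next I'll fit the heels, the plate and the pockets.

```bash
cat >> h.py <<'E'
from scipy.optimize import minimize
def Dpoly(x,y,psi,z):
    "psi = deg of block y axis in world"
    a=np.linspace(0,np.pi,25); loc=np.vstack([[[-20,-25],[20,-25]],np.stack([20*np.cos(a),5+20*np.sin(a)],1)])/1000
    c=np.radians(psi); ey=np.array([np.cos(c),np.sin(c)]); ex=np.array([ey[1],-ey[0]])
    P=np.array([x,y])+loc[:,:1]*ex+loc[:,1:]*ey
    return np.column_stack([P,np.full(len(P),z)])
def fitD(p,x,y,psi,z=.045,dark=75,ztol=.006):
    C=cloud(p); im=p["image"].astype(int)
    u0,v0=proj(p,[x,y,z])[0].astype(int); w=22; S=8
    sl=(slice(v0-w,v0+w),slice(u0-w,u0+w))
    m=(im[sl].max(-1)<dark)&(C[sl][...,2]>z-ztol)
    M=cv2.resize(m.astype(np.float32),None,fx=S,fy=S,interpolation=cv2.INTER_LINEAR)
    def cost(q):
        P=proj(p,Dpoly(q[0]/1000,q[1]/1000,q[2],z))-[u0-w,v0-w]
        P=((P+.5)*S-.5)
        I=np.zeros(M.shape,np.uint8); cv2.fillPoly(I,[np.round(P*16).astype(np.int32)],1,shift=4)
        return np.abs(I-M).sum()/S/S
    best=None
    for dp in (-25,0,25,155,180,205):
        q=minimize(cost,[x*1000,y*1000,psi+dp],method="Nelder-Mead",options=dict(initial_simplex=[[x*1000,y*1000,psi+dp],[x*1000+6,y*1000,psi+dp],[x*1000,y*1000+6,psi+dp],[x*1000,y*1000,psi+dp+12]],xatol=.05,fatol=.05))
        if best is None or q.fun<best.fun: best=q
    return (best.x/[1000,1000,1]).round(4),round(best.fun,1),int(m.sum())
E
python3 - <<'E'
from h import *
p=imaging.snapshot("top");s=imaging.snapshot("scene")
for n,g in (("A",(.612,-.265,115)),("B",(.469,-.146,57))):
    print(n,fitD(p,*g),fitD(s,*g))
C=cloud(p); im=p["image"].astype(int)
X,Y,Z=C[...,0],C[...,1],C[...,2]
m=(Z>.025)&(Z<.045)&(Y>-.01)&(Y<.15)&(X>.38)&(X<.72)&(im.min(-1)>130)
print("plate",m.sum(),np.median(Z[m]),rect(C[m]))
m=(Z>.115)&(Z<.14)&(Y>-.08)&(Y<0)&(X>.48)&(X<.6)&(im.max(-1)<90)
print("handle",m.sum(),rect(C[m]))
m=(Z<.025)&(Y>.03)&(Y<.1)&(X>.4)&(X<.68)&(im.max(-1)<100)
print("floor z",np.median(Z[m]),m.sum())
E
```

```text
A (array([  0.6144,  -0.2657, 106.8904]), np.float64(23.3), 266) (array([  0.6146,  -0.263 , 103.0786]), np.float64(22.3), 150)
B (array([ 0.4699, -0.1433, 63.6181]), np.float64(31.8), 256) (array([ 0.4695, -0.1408, 59.7269]), np.float64(62.2), 191)
plate 2605 0.02961657632298101 (array([0.53908594, 0.0760332 ]), (101.60353088378906, 267.8086853027344), 84.69426727294922)
handle 66 (array([ 0.52822913, -0.03474625]), (23.937606811523438, 14.348519325256348), 88.94538116455078)
floor z 0.011597877847699969 568
```

```bash
python3 - <<'E'
from h import *
p=imaging.snapshot("top");s=imaging.snapshot("scene")
ang=np.radians(84.75); ey=np.array([np.cos(ang),np.sin(ang)]); ex=np.array([ey[1],-ey[0]])
pc=np.array([.5391,.0760])-ey*.006
def pocket(c):
    l=np.array([[-22,-27],[22,-27],[22,12],[11,27],[-11,27],[-22,12]])/1000
    return c+l[:,:1]*ex+l[:,1:]*ey
print(pc,pc+ey*.042)
for n,pp,(r0,r1,c0,c1,f) in (("t",p,(135,240,225,420,4)),("s",s,(150,300,230,390,4))):
    I=cv2.resize(pp["image"][r0:r1,c0:c1,::-1],None,fx=f,fy=f,interpolation=cv2.INTER_CUBIC)
    def dr(P,col,closed=True):
        q=((proj(pp,P)-[c0,r0]+.5)*f-.5).round().astype(np.int32); cv2.polylines(I,[q],closed,col,1)
    for k in (-1,0,1):
        c=pc+ex*.095*k; P=pocket(c); dr(np.column_stack([P,np.full(6,.030)]),(0,0,255)); dr(np.column_stack([P,np.full(6,.012)]),(0,255,255))
        v=c+ey*.042; a=np.linspace(0,6.3,20); dr(np.column_stack([v+.006*np.stack([np.cos(a),np.sin(a)],1),np.full(20,.068)]),(0,255,0))
    for g in ((.6145,-.2645,105),(.4697,-.142,61.7)): dr(Dpoly(*g,.045),(255,255,0)); dr(Dpoly(*g,.0),(255,0,255))
    cv2.imwrite(f"pics/ov_{n}.png",I)
E
```

```text
[0.53855099 0.07002517] [0.54239406 0.11184898]
```

View pics/ov_t.png

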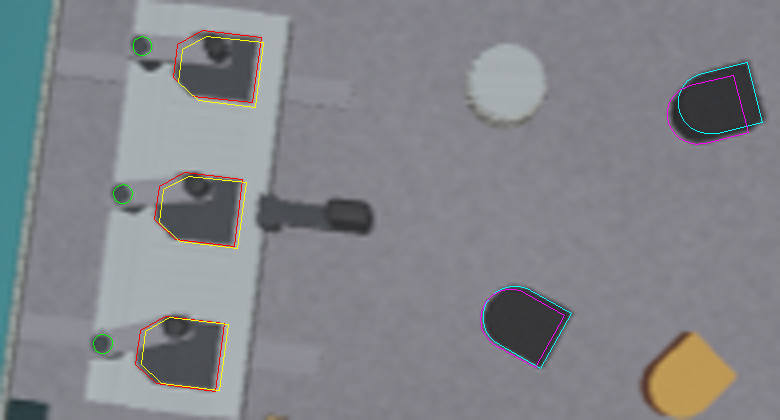

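View pics/ov_s.png

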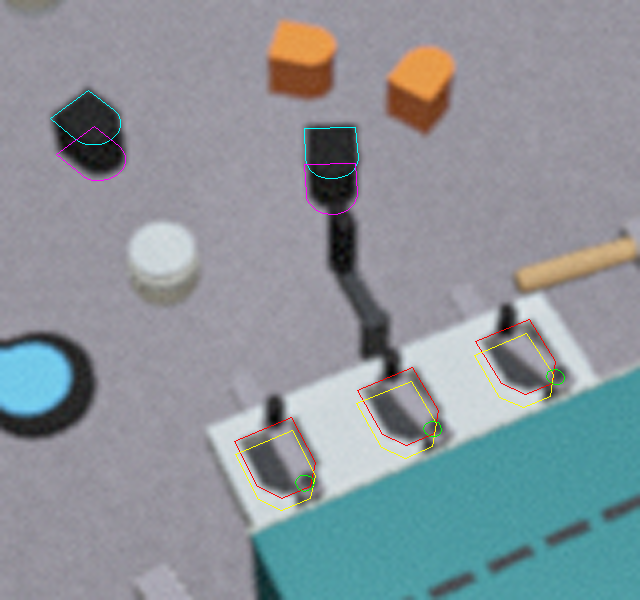

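The overlays match in both views: pockets and pivots sit within about 1 mm, and heels A and B fit, with the orange ones clearly separate. I'll use pockets 1 and 2, and start with lever 2.

```bash
g.sh .6365 .055 .2 -5.2
```

```text
t 7.78 pos [ 0.2955 -0.3498  0.2679] F [0.3 0.5 0.5] open 1.001 q7 0.13
shift [ 0.5245 -0.0698  0.069 ] turn [ -0.1  -0.1 -42.5]
```

Emit:
send_rows(moves=[0.035,-0.005,0,0,0,-3,0.075,-0.01,0,0,0,-6,0.115,-0.016,0,0,0,-9,0.155,-0.021,0,0,0,-13,0.19,-0.025,0,0,0,-16], claw=0)

```text
clock: 8.2
tool_pos: [0.4206, -0.2011, 0.2683]
eef_rot: [0.872, 0.489, 0.001, -0.001]
contact_force: [0.4, -0.7, -0.1]
opening: 0.646
```

```bash
g.sh .6365 .055 .2 -5.2
```

```text
t 8.2 pos [ 0.4206 -0.2011  0.2683] F [ 0.4 -0.7 -0.1] open 0.646 q7 -0.05
shift [0.3309 0.0507 0.0692] turn [ -0.   -0.2 -26.2]
```

Emit:
send_rows(moves=[0.035,0.005,0,0,0,-4,0.075,0.011,0,0,0,-9,0.115,0.018,0,0,0,-14,0.155,0.024,0,0,0,-18,0.195,0.03,0,0,0,-22])

```text
clock: 8.62
tool_pos: [0.5489, -0.0486, 0.2689]
eef_rot: [0.762, 0.648, 0.001, -0.001]
contact_force: [-0.2, -1.5, -0.1]
opening: 0.502
```

```bash
g.sh .6365 .055 .17 -5.2
```

```text
t 8.62 pos [ 0.5489 -0.0486  0.2689] F [-0.2 -1.5 -0.1] open 0.502 q7 -0.09
shift [0.116  0.0699 0.0993] turn [-0.  -0.2 -4. ]
```

Emit:
send_rows(moves=[0.03,0.018,0.01,0,0,-1,0.06,0.036,0.02,0,0,-2,0.09,0.054,0.04,0,0,-3,0.116,0.07,0.07,0,0,-4,0.116,0.07,0.095,0,0,-4])

```text
clock: 9.03
tool_pos: [0.6403, 0.063, 0.173]
eef_rot: [0.736, 0.677, 0.005, -0.002]
contact_force: [-0.4, 1.5, -0.6]
opening: 0.502
```

```bash
g.sh .6365 .055 .098 -5.2;python3 - <<'E'
from h import *
s=imaging.snapshot("scene")
cv2.imwrite("pics/s5.png",cv2.resize(s["image"][180:320,230:400,::-1],None,fx=4,fy=4,interpolation=cv2.INTER_CUBIC))
E
```

```text
t 9.03 pos [0.6403 0.063  0.173 ] F [-0.4  1.5 -0.6] open 0.502 q7 -0.19
shift [-0.009  -0.0034  0.0749] turn [ 0.3 -0.5  0.5]
```

View pics/s5.png

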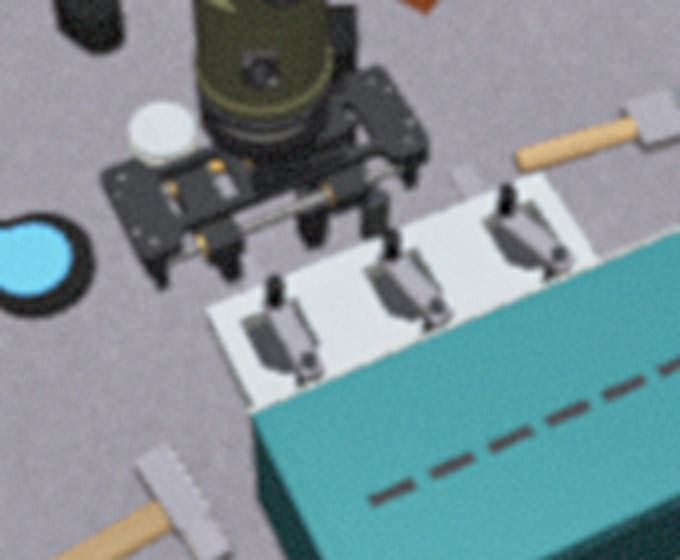

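The open fingers straddle the knob 2 line, with the knob at crop (275,295). Descending.

Emit:
send_rows(moves=[-0.004,-0.002,0,0,0,0,-0.008,-0.003,0.01,0,0,0,-0.008,-0.003,0.035,0,0,0,-0.008,-0.003,0.06,0,0,0,-0.008,-0.003,0.075,0,0,0])

```text
clock: 9.5
tool_pos: [0.63, 0.0498, 0.092]
eef_rot: [0.738, 0.675, -0.002, -0.004]
contact_force: [0.3, -0.6, -0.2]
opening: 0.5
```

```bash
g.sh .6365 .055 .098 -5.2;python3 - <<'E'
from h import *
s=imaging.snapshot("scene")
cv2.imwrite("pics/s6.png",cv2.resize(s["image"][180:320,230:400,::-1],None,fx=4,fy=4,interpolation=cv2.INTER_CUBIC))
E
```

```text
t 9.5 pos [0.63   0.0498 0.092 ] F [ 0.3 -0.6 -0.2] open 0.5 q7 -0.17
shift [ 0.0058  0.006  -0.0061] turn [-0.5 -0.2  0.2]
```

View pics/s6.png

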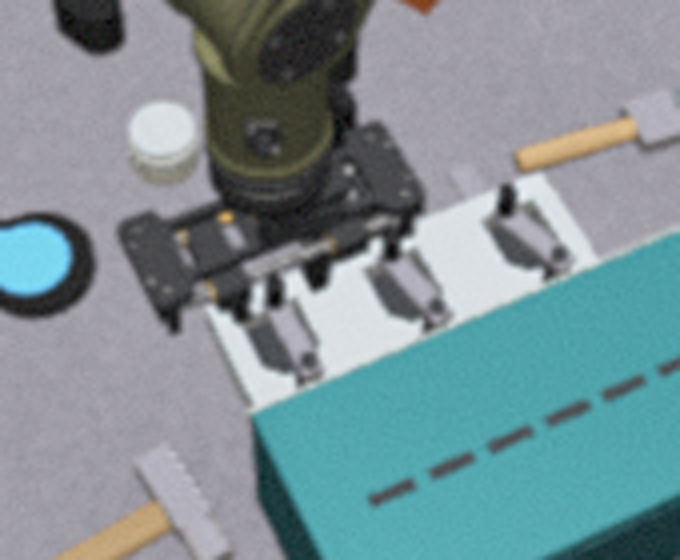

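The fingers, at crop (242,305) and (318,272), straddle the knob at (275,290). I'll correct the small overshoot, then close.

Emit:
send_rows(moves=[0.003,0.003,-0.006,0,0,0,0.006,0.006,-0.006,0,0,0,0.006,0.006,-0.006,0,0,0,0.006,0.006,-0.006,0,0,0,0.006,0.006,-0.006,0,0,0])

```text
clock: 9.97
tool_pos: [0.6357, 0.0553, 0.0969]
eef_rot: [0.737, 0.675, -0.002, -0.005]
contact_force: [-0.1, 0.7, 0.0]
opening: 0.499
```

Emit:
send_rows(moves=[0,0,0,0,0,0,0,0,0,0,0,0,0,0,0,0,0,0,0,0,0,0,0,0,0,0,0,0,0,0], claw=1, grip_force=10)

```text
clock: 10.38
tool_pos: [0.6355, 0.0552, 0.0968]
eef_rot: [0.737, 0.675, -0.003, -0.005]
contact_force: [-0.7, -0.5, 1.0]
opening: 0.156
```

Emit:
send_rows(moves=[0,0,0,0,0,0,0,0,0,0,0,0,0,0,0,0,0,0,0,0,0,0,0,0,0,0,0,0,0,0])

```text
clock: 10.8
tool_pos: [0.6354, 0.0552, 0.0968]
eef_rot: [0.737, 0.675, -0.003, -0.005]
contact_force: [0.6, -0.4, 0.8]
opening: 0.152
```

```bash
g.sh .6365 .055 .098 -5.2
```

```text
t 10.8 pos [0.6354 0.0552 0.0968] F [ 0.6 -0.4  0.8] open 0.152 q7 -0.18
shift [-0.0001  0.0011 -0.0012] turn [-0.6 -0.1  0.2]
```

Emit:
send_rows(moves=[0.001,0.007,0,0,0,0,0.004,0.0165,0,0,0,0,0.007,0.023,0,0,0,0,0.012,0.029,0,0,0,0,0.017,0.035,0,0,0,0])

```text
clock: 11.22
tool_pos: [0.6722, 0.0688, 0.0965]
eef_rot: [0.738, 0.675, -0.003, -0.005]
contact_force: [-2.3, -2.0, 4.0]
opening: 0.153
```

```bash
g.sh .6365 .055 .098 -5.2
```

```text
t 11.22 pos [0.6722 0.0688 0.0965] F [-2.3 -2.   4. ] open 0.153 q7 -0.19
shift [-0.0169 -0.0344 -0.0011] turn [-0.6 -0.1  0.2]
```

Emit:
send_rows(moves=[0.008,0.006,0,0,0,0,0.017,0.01,0,0,0,0,0.027,0.012,0,0,0,0,0.0345,0.012,0,0,0,0,0.043,0.0115,0,0,0,0])

```text
clock: 11.63
tool_pos: [0.685, 0.1106, 0.096]
eef_rot: [0.737, 0.675, -0.006, -0.006]
contact_force: [-8.6, -11.0, 8.2]
opening: 0.15
```

Emit:
send_rows(moves=[0,0,0,0,0,0,0,0,0,0,0,0,0,0,0,0,0,0,0,0,0,0,0,0,0,0,0,0,0,0], claw=0.2)

```text
clock: 12.05
tool_pos: [0.6855, 0.1105, 0.096]
eef_rot: [0.737, 0.675, -0.006, -0.006]
contact_force: [0.3, 0.3, -0.2]
opening: 0.399
```

```bash
g.sh .545 .06 .14 -5.2
```

```text
t 12.05 pos [0.6855 0.1105 0.096 ] F [ 0.3  0.3 -0.2] open 0.399 q7 -0.24
shift [-0.0627 -0.1362 -0.0418] turn [-0.9  0.   0.2]
```

Emit:
send_rows(moves=[0,0,-0.02,0,0,0,0,0,-0.045,0,0,0,-0.01,-0.03,-0.05,0,0,0,-0.03,-0.065,-0.05,0,0,0,-0.05,-0.1,-0.05,0,0,0], claw=0)

```text
clock: 12.47
tool_pos: [0.5823, 0.0698, 0.1485]
eef_rot: [0.737, 0.676, -0.004, -0.005]
contact_force: [-0.1, -0.5, 0.4]
opening: 0.504
```

```bash
g.sh .545 .061 .14 -5.2
```

```text
t 12.47 pos [0.5823 0.0698 0.1485] F [-0.1 -0.5  0.4] open 0.504 q7 -0.21
shift [-0.012  -0.0363  0.009 ] turn [-0.7 -0.   0.2]
```

Emit:
send_rows(moves=[-0.006,-0.018,0,0.3,0,0,-0.012,-0.036,0,0.7,0,0,-0.012,-0.036,0.01,0.7,0,0,-0.012,-0.036,0.01,0.7,0,0,-0.012,-0.036,0.01,0.7,0,0])

```text
clock: 12.88
tool_pos: [0.5465, 0.0614, 0.1385]
eef_rot: [0.737, 0.676, -0.008, -0.009]
contact_force: [0.9, -0.3, 0.0]
opening: 0.499
```

```bash
g.sh .545 .061 .097 -5.2;python3 - <<'E'
from h import *
s=imaging.snapshot("scene")
cv2.imwrite("pics/s7.png",cv2.resize(s["image"][180:320,230:400,::-1],None,fx=4,fy=4,interpolation=cv2.INTER_CUBIC))
E
```

```text
t 12.88 pos [0.5465 0.0614 0.1385] F [ 0.9 -0.3  0. ] open 0.499 q7 -0.2
shift [-0.0006 -0.0004  0.0415] turn [-1.4 -0.1  0.2]
```

View pics/s7.png

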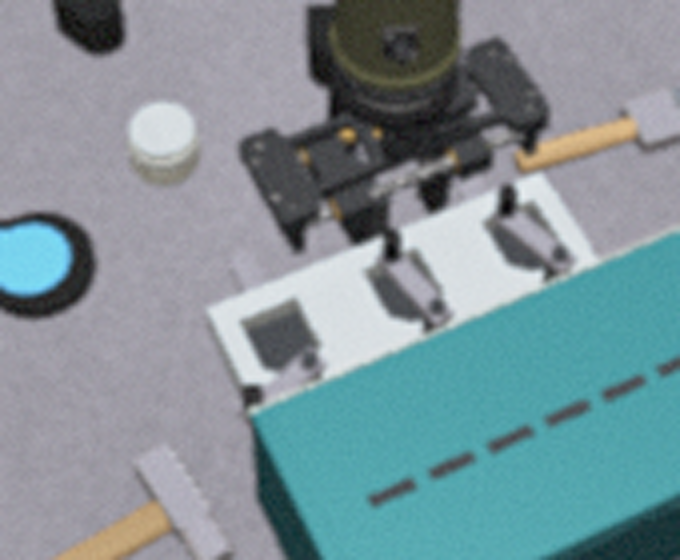

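Lever 2 is open, with its arm at crop (283,375) and its pocket free. Descending on knob 1 at (392,245).

Emit:
send_rows(moves=[0,0,0.01,-1.4,0,0,0,0,0.025,-1.4,0,0,0,0,0.038,-1.4,0,0,0,0,0.041,-1.4,0,0,0,0,0.041,-1.4,0,0])

```text
clock: 13.35
tool_pos: [0.5463, 0.062, 0.0968]
eef_rot: [0.737, 0.676, 0.001, -0.0]
contact_force: [-1.0, -0.2, 0.0]
opening: 0.496
```

```bash
g.sh .545 .061 .097 -5.2
```

```text
t 13.35 pos [0.5463 0.062  0.0968] F [-1.  -0.2  0. ] open 0.496 q7 -0.2
shift [-0.0011 -0.0012 -0.0002] turn [ 0.  -0.1  0.3]
```

Emit:
send_rows(moves=[0,0,0,0,0,0,0,0,0,0,0,0,0,0,0,0,0,0,0,0,0,0,0,0,0,0,0,0,0,0], claw=1, grip_force=10)

```text
clock: 13.77
tool_pos: [0.5467, 0.062, 0.0973]
eef_rot: [0.737, 0.676, 0.001, -0.0]
contact_force: [0.6, 0.1, 0.2]
opening: 0.152
```

Emit:
send_rows(moves=[0,0,0,0,0,0,0,0,0,0,0,0,0,0,0,0,0,0,0,0,0,0,0,0,0,0,0,0,0,0])

```text
clock: 14.18
tool_pos: [0.5467, 0.062, 0.0973]
eef_rot: [0.737, 0.676, 0.001, -0.0]
contact_force: [-0.0, 0.1, 0.1]
opening: 0.151
```

```bash
g.sh .545 .061 .097 -5.2
```

```text
t 14.18 pos [0.5467 0.062  0.0973] F [-0.   0.1  0.1] open 0.151 q7 -0.2
shift [-0.0011 -0.0016  0.0003] turn [ 0.1 -0.1  0.3]
```

Emit:
send_rows(moves=[0.002,0.008,0,0,0,0,0.005,0.015,0,0,0,0,0.0095,0.0215,0,0,0,0,0.0145,0.027,0,0,0,0,0.02,0.032,0,0,0,0])

```text
clock: 14.6
tool_pos: [0.5808, 0.0794, 0.0973]
eef_rot: [0.737, 0.676, 0.001, -0.0]
contact_force: [-2.7, -2.9, 1.4]
opening: 0.153
```

```bash
g.sh .545 .061 .097 -5.2
```

```text
t 14.6 pos [0.5808 0.0794 0.0973] F [-2.7 -2.9  1.4] open 0.153 q7 -0.22
shift [-0.0214 -0.0341  0.0002] turn [ 0.1 -0.1  0.3]
```

Emit:
send_rows(moves=[0.0085,0.005,0,0,0,0,0.018,0.008,0,0,0,0,0.0255,0.009,0,0,0,0,0.033,0.009,0,0,0,0,0.04,0.008,0,0,0,0])

```text
clock: 15.02
tool_pos: [0.5901, 0.1183, 0.097]
eef_rot: [0.737, 0.676, -0.002, -0.001]
contact_force: [-4.7, -8.5, 5.1]
opening: 0.155
```

Emit:
send_rows(moves=[0,0,0,0,0,0,0,0,0,0,0,0,0,0,0,0,0,0,0,0,0,0,0,0,0,0,0,0,0,0], claw=0.2)

```text
clock: 15.43
tool_pos: [0.5908, 0.1186, 0.0971]
eef_rot: [0.737, 0.676, -0.001, -0.001]
contact_force: [0.4, 0.3, 0.2]
opening: 0.402
```

Emit:
send_rows(moves=[0,0,-0.03,0,0,0,0,0,-0.07,0,0,0,0,0,-0.1,0,0,0,0,0,-0.13,0,0,0,0,0,-0.15,0,0,0], claw=-1)

```text
clock: 15.85
tool_pos: [0.5925, 0.1187, 0.2504]
eef_rot: [0.737, 0.676, 0.001, 0.0]
contact_force: [0.1, -0.4, 0.6]
opening: 0.755
```

```bash
g.sh .4697 -.142 .25 -28
```

```text
t 15.85 pos [0.5925 0.1187 0.2504] F [ 0.1 -0.4  0.6] open 0.755 q7 -0.28
shift [-0.2704 -0.0998  0.    ] turn [ 0.1 -0.1 23. ]
```

Emit:
send_rows(moves=[-0.035,-0.013,0,0,0,3,-0.072,-0.027,0,0,0,6,-0.11,-0.041,0,0,0,9,-0.15,-0.055,0,0,0,12,-0.185,-0.068,0,0,0,15])

```text
clock: 16.27
tool_pos: [0.508, -0.062, 0.2506]
eef_rot: [0.82, 0.572, 0.001, 0.001]
contact_force: [1.0, 0.4, -1.1]
opening: 0.999
```

```bash
./g.sh .4697 -.142 .25 -28; python3 - <<'E'
from h import *
s=imaging.snapshot("scene");p=imaging.snapshot("top")
print(fitD(s,.469,-.142,62),fitD(p,.469,-.142,62))
cv2.imwrite("pics/s8.png",s["image"][:,:,::-1])
E
```

```text
t 16.27 pos [ 0.508  -0.062   0.2506] F [ 1.   0.4 -1.1] open 0.999 q7 -0.19
shift [-0.0883 -0.0083  0.0004] turn [ 0.2 -0.1  7.8]
(array([ 0.4696, -0.1406, 60.3648]), np.float64(118.3), 246) (array([ 4.687000e-01, -1.430000e-01,  2.612379e+02]), np.float64(135.4), 340)
```

View pics/s8.png

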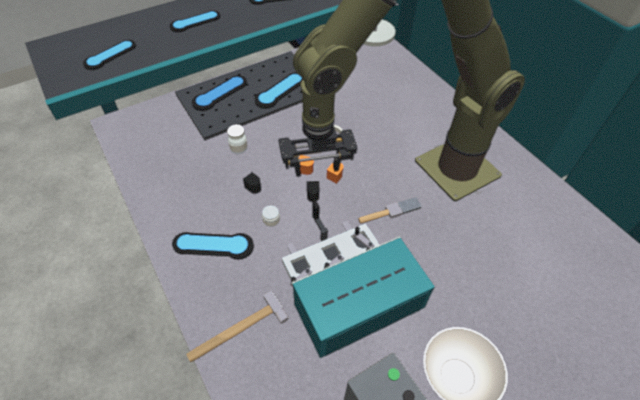

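Both levers 1 and 2 are open, and B at (313,188) hasn't moved. Moving above B and then down.

Emit:
send_rows(moves=[-0.03,-0.003,0,0,0,3,-0.06,-0.005,0.01,0,0,6,-0.088,-0.008,0.03,0,0,8,-0.088,-0.008,0.065,0,0,8,-0.088,-0.008,0.1,0,0,8])

```text
clock: 16.78
tool_pos: [0.468, -0.1492, 0.1511]
eef_rot: [0.861, 0.508, 0.001, 0.004]
contact_force: [0.4, -0.5, -1.4]
opening: 1.004
```

Emit:
send_rows(moves=[0,0,0.005,0,0,0,0,0,0.005,0,0,0,0,0,0.005,0,0,0,0,0,0.005,0,0,0,0,0,0.005,0,0,0])

```text
clock: 17.2
tool_pos: [0.4694, -0.1491, 0.1477]
eef_rot: [0.861, 0.509, 0.002, 0.005]
contact_force: [0.4, 0.1, 0.5]
opening: 1.0
```

```bash
./g.sh .4697 -.1415 .052 -28.5
```

```text
t 17.2 pos [ 0.4694 -0.1491  0.1477] F [0.4 0.1 0.5] open 1.0 q7 -0.1
shift [ 0.007  -0.0044  0.0957] turn [ 0.6  0.1 -0.4]
```

Emit:
send_rows(moves=[0.004,-0.002,0,0.5,0,0,0.007,-0.004,0.01,0.5,0,0,0.007,-0.004,0.035,0.5,0,0,0.007,-0.004,0.06,0.5,0,0,0.007,-0.004,0.07,0.5,0,0])

```text
clock: 17.62
tool_pos: [0.4698, -0.1407, 0.0765]
eef_rot: [0.861, 0.509, -0.001, 0.0]
contact_force: [0.0, 0.4, -0.2]
opening: 0.997
```

```bash
./g.sh .4697 -.1415 .052 -28.5
```

```text
t 17.62 pos [ 0.4698 -0.1407  0.0765] F [ 0.   0.4 -0.2] open 0.997 q7 -0.1
shift [-0.0008  0.0003  0.0245] turn [ 0.   0.1 -0.3]
```

Emit:
send_rows(moves=[0,0,0.01,0,0,0,0,0,0.02,0,0,0,0,0,0.0245,0,0,0,0,0,0.0245,0,0,0,0,0,0.0245,0,0,0])

```text
clock: 18.03
tool_pos: [0.47, -0.1408, 0.0523]
eef_rot: [0.861, 0.509, -0.0, 0.001]
contact_force: [0.2, -0.3, 0.1]
opening: 0.997
```

Emit:
send_rows(moves=[0,0,0,0,0,0,0,0,0,0,0,0,0,0,0,0,0,0,0,0,0,0,0,0,0,0,0,0,0,0], claw=1, grip_force=20)

```text
clock: 18.45
tool_pos: [0.4701, -0.1408, 0.0526]
eef_rot: [0.861, 0.509, -0.0, 0.001]
contact_force: [0.2, -0.4, -0.6]
opening: 0.648
```

Emit:
send_rows(moves=[0,0,0,0,0,0,0,0,0,0,0,0,0,0,0,0,0,0,0,0,0,0,0,0,0,0,0,0,0,0])

```text
clock: 18.87
tool_pos: [0.4704, -0.141, 0.0526]
eef_rot: [0.861, 0.509, -0.0, 0.001]
contact_force: [0.9, -0.6, 1.2]
opening: 0.452
```

```bash
./g.sh .4697 -.1415 .052 -28.5; python3 - <<'E'
from h import *
s=imaging.snapshot("scene")
cv2.imwrite("pics/s9.png",cv2.resize(s["image"][110:260,230:400,::-1],None,fx=4,fy=4,interpolation=cv2.INTER_CUBIC))
E
```

```text
t 18.87 pos [ 0.4704 -0.141   0.0526] F [ 0.9 -0.6  1.2] open 0.452 q7 -0.1
shift [-0.0008 -0.0003  0.0006] turn [ 0.1  0.1 -0.3]
```

View pics/s9.png

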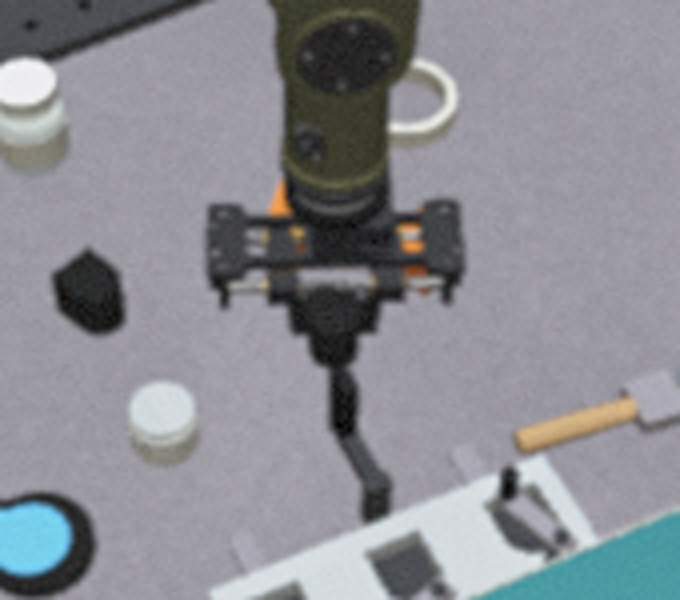

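The jaws closed to 39.8 mm, so they hold flat sides. Lifting, then I'll re-measure the carriage in case the lever pushes shifted it.

Emit:
send_rows(moves=[0,0,-0.03,0,0,0,0,0,-0.07,0,0,0,0,0,-0.11,0,0,0,0,0,-0.15,0,0,0,0,0,-0.18,0,0,0], grip_force=25)

```text
clock: 19.33
tool_pos: [0.4699, -0.1406, 0.2352]
eef_rot: [0.861, 0.509, 0.0, 0.001]
contact_force: [1.3, -0.1, -2.1]
opening: 0.451
```

```bash
cat > pk.py <<'E'
from h import *
ang=np.radians(84.75); ey=np.array([np.cos(ang),np.sin(ang)]); ex=np.array([ey[1],-ey[0]])
def pocket(c):
    l=np.array([[-22,-27],[22,-27],[22,12],[11,27],[-11,27],[-22,12]])/1000
    return c+l[:,:1]*ex+l[:,1:]*ey
def overlay(pp,pc,box,f,fn,extra=[]):
    r0,r1,c0,c1=box
    I=cv2.resize(pp["image"][r0:r1,c0:c1,::-1],None,fx=f,fy=f,interpolation=cv2.INTER_CUBIC)
    def dr(P,col):
        q=((proj(pp,P)-[c0,r0]+.5)*f-.5).round().astype(np.int32); cv2.polylines(I,[q],True,col,1)
    for k in (-1,0,1):
        c=pc+ex*.095*k; P=pocket(c); dr(np.column_stack([P,np.full(6,.030)]),(0,0,255)); dr(np.column_stack([P,np.full(6,.012)]),(0,255,255))
    for P,col in extra: dr(P,col)
    cv2.imwrite(fn,I)
def plate(p):
    C=cloud(p); im=p["image"].astype(int); X,Y,Z=C[...,0],C[...,1],C[...,2]
    m=(Z>.02)&(Z<.04)&(Y>-.01)&(Y<.15)&(X>.38)&(X<.72)&(im.min(-1)>130)
    print("plate",m.sum(),np.median(Z[m]),rect(C[m]))
E
python3 - <<'E'
from pk import *
p=imaging.snapshot("top");s=imaging.snapshot("scene"); plate(p); plate(s)
overlay(p,np.array([.53855,.0700]),(135,240,225,330),6,"pics/ot2.png")
overlay(s,np.array([.53855,.0700]),(210,290,280,390),6,"pics/os2.png")
E
./g.sh .5387 .0712 .2 -5.25
```

```text
plate 2640 0.0295332386768484 (array([0.53922455, 0.07850452]), (101.41719055175781, 267.8789978027344), 84.67708587646484)
plate 1505 0.030888873978964775 (array([0.52832672, 0.05510617]), (113.76716613769531, 279.5377197265625), 84.71261596679688)
t 19.43 pos [ 0.4723 -0.1413  0.2367] F [ 0.3 -0.2 -1.9] open 0.451 q7 -0.13
shift [ 0.2182 -0.0447  0.0365] turn [  0.6   0.1 -23.6]
```

View pics/ot2.png

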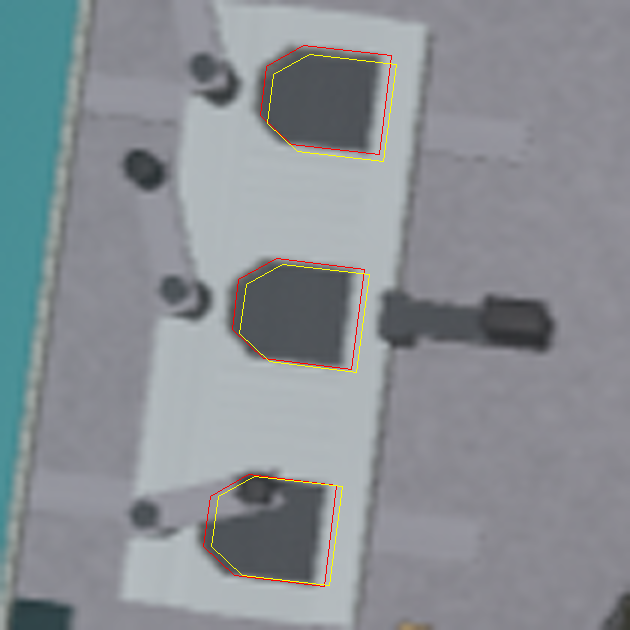

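View pics/os2.png

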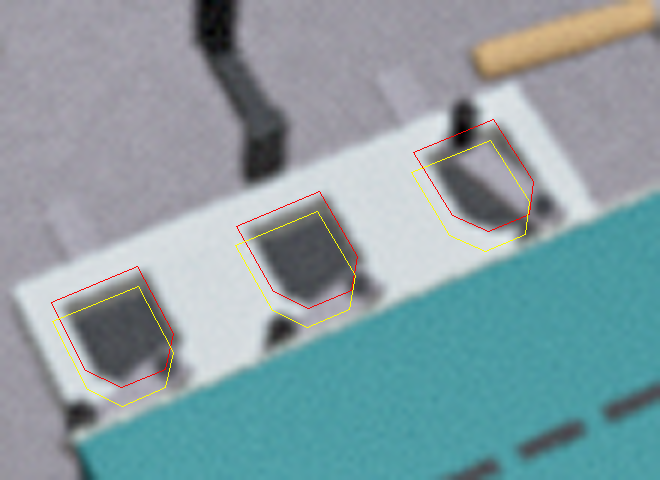

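```bash
cat >> pk.py <<'E'
def fitP(p,pc,ks=(0,1),z=.030,S=8,thr=125):
    g=p["image"].astype(np.float32).mean(-1)
    q=proj(p,[*pc,z])[0].astype(int); w=50; r0,c0=q[1]-w,q[0]-w
    G=cv2.resize(g[r0:r0+2*w,c0:c0+2*w],None,fx=S,fy=S,interpolation=cv2.INTER_LINEAR); M=(G<thr).astype(np.float32)
    def cost(d):
        t=0
        for k in ks:
            c=np.array(pc)+ex*(.095*k+d[0]/1000)+ey*d[1]/1000
            A=np.zeros(M.shape,np.uint8); B=A.copy()
            f=lambda P:np.round((((proj(p,np.column_stack([P,np.full(len(P),z)]))-[c0,r0]+.5)*S-.5))*16).astype(np.int32)
            cv2.fillPoly(A,[f(pocket(c))],1,shift=4)
            # band around: enlarged polygon
            cv2.fillPoly(B,[f(c+(pocket(c)-c)*1.18)],1,shift=4)
            t+=(np.abs(A-M)*B).sum()/S/S
        return t
    b=min((minimize(cost,[0,y0],method="Nelder-Mead",options=dict(initial_simplex=[[0,y0],[3,y0],[0,y0+3]])) for y0 in (-3,0,3,6)),key=lambda q:q.fun)
    return b.x.round(2),round(float(b.fun),1)
E
python3 - <<'E'
from pk import *
p=imaging.snapshot("top");s=imaging.snapshot("scene")
for t in (100,115,130,145): print(t,fitP(p,(.53855,.07),thr=t),fitP(s,(.53855,.07),thr=t),fitP(p,(.53855,.07),(0,),thr=t),fitP(s,(.53855,.07),(0,),thr=t))
E
```

```text
100 (array([-1.  ,  3.76]), 129.1) (array([-5.72,  3.51]), 214.2) (array([-1.21,  2.54]), 62.1) (array([-5.87,  4.44]), 104.1)
115 (array([-0.66,  3.66]), 82.2) (array([-4.74,  7.18]), 154.1) (array([-0.09,  4.31]), 40.3) (array([-5.02,  7.16]), 73.5)
130 (array([-0.07,  4.21]), 45.3) (array([-4.11,  5.79]), 108.8) (array([-0.4 ,  4.08]), 21.9) (array([-4.51,  5.61]), 54.1)
145 (array([-0.34,  4.11]), 17.1) (array([-3.67,  4.75]), 82.6) (array([-0.25,  3.73]), 8.6) (array([-3.6,  5.1]), 41.6)
```

The carriage has moved about 2.5 mm homeward, and the top fit now puts pocket 1 at (.5386,.0740). Carrying B there.

```bash
./g.sh .5387 .0755 .2 -5.25
```

```text
t 19.53 pos [ 0.4699 -0.1403  0.2327] F [-0.9 -0.  -2.4] open 0.451 q7 -0.13
shift [ 0.2223 -0.0437  0.0324] turn [  0.1   0.1 -23.5]
```

Emit:
send_rows(moves=[0.035,-0.007,0,0,0,-4,0.075,-0.015,0,0,0,-8,0.115,-0.023,0,0,0,-12,0.155,-0.03,0,0,0,-16,0.19,-0.037,0,0,0,-20])

```text
clock: 19.95
tool_pos: [0.528, 0.047, 0.2299]
eef_rot: [0.758, 0.653, -0.002, -0.001]
contact_force: [0.3, -0.0, -1.3]
opening: 0.454
```

```bash
./g.sh .5387 .0755 .16 -5.25
```

```text
t 19.95 pos [0.528  0.047  0.2299] F [ 0.3 -0.  -1.3] open 0.454 q7 -0.22
shift [0.0299 0.0066 0.0698] turn [-0.2  0.1 -3.3]
```

Emit:
send_rows(moves=[0.015,0.003,0.01,0,0,-1.6,0.03,0.0065,0.03,0,0,-3.3,0.03,0.0065,0.06,0,0,-3.3,0.03,0.0065,0.09,0,0,-3.3,0.03,0.0065,0.11,0,0,-3.3])

```text
clock: 20.37
tool_pos: [0.5354, 0.0758, 0.1151]
eef_rot: [0.738, 0.675, -0.005, -0.003]
contact_force: [0.4, -0.9, -1.0]
opening: 0.451
```

Emit:
send_rows(moves=[0,0,0,0,0,0,0,0,0,0,0,0,0,0,0,0,0,0,0,0,0,0,0,0,0,0,0,0,0,0])

```text
clock: 20.78
tool_pos: [0.5362, 0.0758, 0.1162]
eef_rot: [0.738, 0.675, -0.004, -0.002]
contact_force: [0.5, -0.1, -2.7]
opening: 0.453
```

```bash
./g.sh .5387 .0755 .095 -5.25
```

```text
t 20.78 pos [0.5362 0.0758 0.1162] F [ 0.5 -0.1 -2.7] open 0.453 q7 -0.21
shift [0.     0.0027 0.0211] turn [-0.5  0.1  0.1]
```

Now down to just above the rim, at TCP .089 (block bottom about .037).

Emit:
send_rows(moves=[0,0.0015,0.005,-0.5,0,0,0,0.0027,0.014,-0.5,0,0,0,0.0027,0.022,-0.5,0,0,0,0.0027,0.027,-0.5,0,0,0,0.0027,0.027,-0.5,0,0])

```text
clock: 21.2
tool_pos: [0.5376, 0.0754, 0.0876]
eef_rot: [0.738, 0.675, -0.002, -0.0]
contact_force: [-0.3, 0.5, -1.5]
opening: 0.451
```

```bash
./g.sh .5387 .0755 .064 -5.25; python3 - <<'E'
from pk import *
s=imaging.snapshot("scene");p=imaging.snapshot("top")
pc=np.array([.5386,.0740])
st=r.get_state(); z=st["tool_pos"][2]-.052
b=st["tool_pos"][:2]-.0015*ey
overlay(s,pc,(190,290,270,390),6,"pics/os3.png",[(Dpoly(*b,84.75,z),(255,255,0))])
overlay(p,pc,(135,240,225,345),6,"pics/ot3.png",[(Dpoly(*b,84.75,z),(255,255,0))])
E
```

```text
t 21.2 pos [0.5376 0.0754 0.0876] F [-0.3  0.5 -1.5] open 0.451 q7 -0.2
shift [0.0003 0.0011 0.0236] turn [-0.2  0.2  0.1]
```

View pics/os3.png

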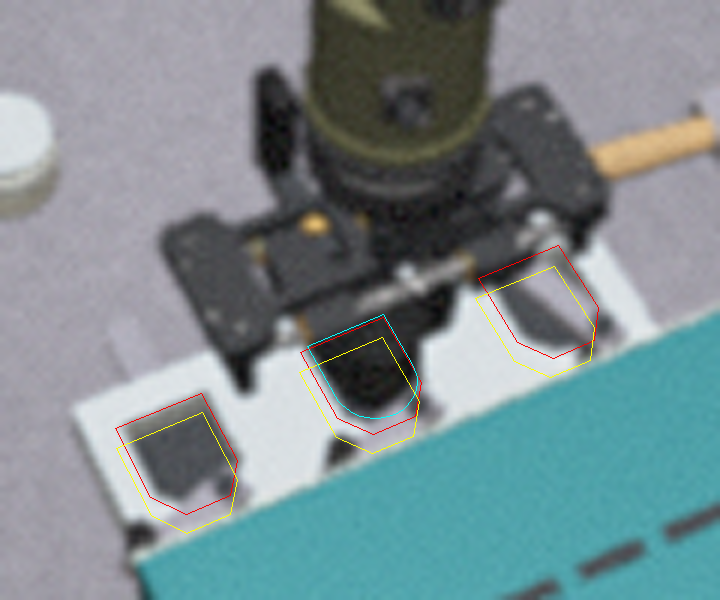

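View pics/ot3.png

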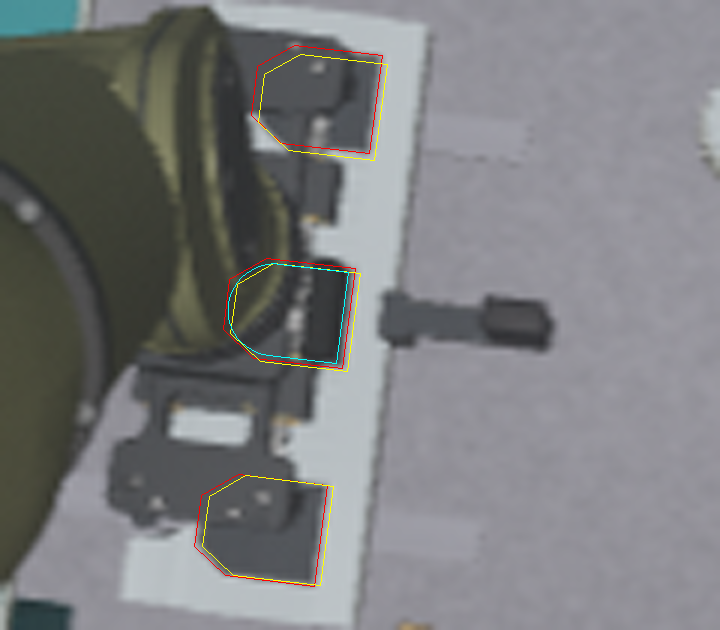

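Relative to the pocket outlines, the block outline is centred in both views. Descending gently.

Emit:
send_rows(moves=[0,0.001,0.003,-0.2,0,0,0,0.001,0.005,-0.2,0,0,0,0.001,0.007,-0.2,0,0,0,0.001,0.009,-0.2,0,0,0,0.001,0.011,-0.2,0,0])

```text
clock: 21.72
tool_pos: [0.5393, 0.0753, 0.0775]
eef_rot: [0.738, 0.675, -0.0, 0.002]
contact_force: [0.4, 0.2, -1.4]
opening: 0.449
```

```bash
./g.sh .5387 .0755 .064 -5.25
```

```text
t 21.72 pos [0.5393 0.0753 0.0775] F [ 0.4  0.2 -1.4] open 0.449 q7 -0.2
shift [ 0.0002 -0.0007  0.0135] turn [0.1 0.2 0.1]
```

Emit:
send_rows(moves=[0,-0.0005,0.003,0,0,0,0,-0.0005,0.006,0,0,0,0,-0.0005,0.009,0,0,0,0,-0.0005,0.011,0,0,0,0,-0.0005,0.0125,0,0,0])

```text
clock: 22.13
tool_pos: [0.5387, 0.0753, 0.0647]
eef_rot: [0.738, 0.675, -0.0, 0.002]
contact_force: [0.1, -1.2, 3.5]
opening: 0.451
```

```bash
./g.sh .5387 .0755 .064 -5.25
```

```text
t 22.13 pos [0.5387 0.0753 0.0647] F [ 0.1 -1.2  3.5] open 0.451 q7 -0.2
shift [ 0.0002 -0.0001  0.0007] turn [0.1 0.2 0.1]
```

Slight upward contact at TCP .0647, so it is bottomed. Releasing.

Emit:
send_rows(moves=[0,0,0,0,0,0,0,0,0,0,0,0,0,0,0,0,0,0,0,0,0,0,0,0,0,0,0,0,0,0], claw=-0.4)

```text
clock: 22.55
tool_pos: [0.5389, 0.0753, 0.0648]
eef_rot: [0.738, 0.675, -0.0, 0.002]
contact_force: [-0.2, 0.4, 0.3]
opening: 0.705
```

Emit:
send_rows(moves=[0,0,-0.02,0,0,0,0,0,-0.05,0,0,0,0,0,-0.09,0,0,0,0,0,-0.13,0,0,0,0,0,-0.16,0,0,0])

```text
clock: 22.97
tool_pos: [0.539, 0.0758, 0.2279]
eef_rot: [0.738, 0.674, 0.001, 0.002]
contact_force: [0.7, 0.6, 0.3]
opening: 0.7
```

```bash
./g.sh .6145 -.264 .23 15; python3 - <<'E'
from pk import *
s=imaging.snapshot("scene")
overlay(s,np.array([.5386,.0740]),(190,290,270,390),6,"pics/os4.png")
E
```

```text
t 22.97 pos [0.539  0.0758 0.2279] F [0.7 0.6 0.3] open 0.7 q7 -0.22
shift [-0.3316  0.1058 -0.001 ] turn [  0.3   0.2 -20.2]
```

View pics/os4.png

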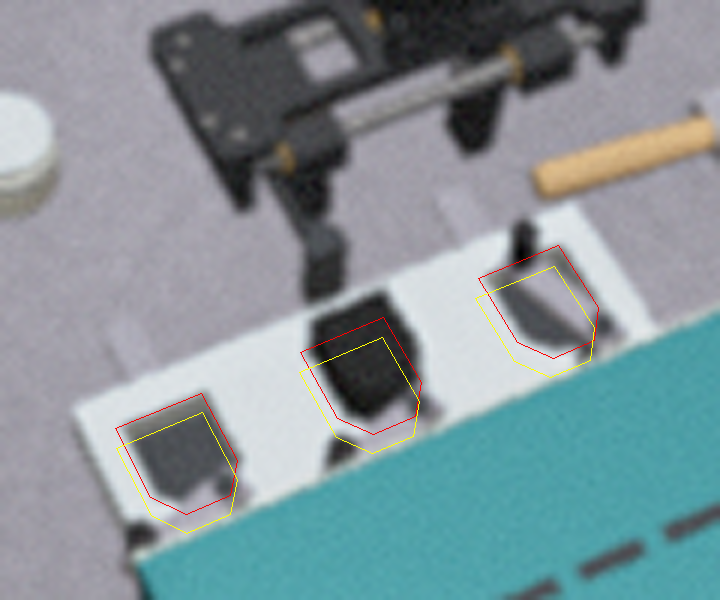

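B is seated in pocket 1, at crop (365,355). Now shutting lever 1.

```bash
./g.sh .5908 .1186 .14 -5.25
```

```text
t 23.02 pos [0.5419 0.0761 0.2326] F [1.7 0.6 2.7] open 0.7 q7 -0.22
shift [0.0468 0.0436 0.0932] turn [ 0.8 -0.   0.1]
```

Emit:
send_rows(moves=[0.015,0.015,0.01,0,0,0,0.03,0.03,0.03,0,0,0,0.046,0.045,0.06,0,0,0,0.046,0.045,0.085,0,0,0,0.046,0.045,0.093,0,0,0], claw=0.2)

```text
clock: 23.43
tool_pos: [0.5903, 0.1187, 0.1365]
eef_rot: [0.738, 0.675, 0.003, 0.003]
contact_force: [-0.5, -1.0, -0.7]
opening: 0.398
```

```bash
./g.sh .5908 .1186 .097 -5.25
```

```text
t 23.43 pos [0.5903 0.1187 0.1365] F [-0.5 -1.  -0.7] open 0.398 q7 -0.26
shift [-0.      0.0001  0.0395] turn [0.5 0.  0.2]
```

Emit:
send_rows(moves=[0,0,0.01,0.4,0,0,0,0,0.022,0.4,0,0,0,0,0.034,0.4,0,0,0,0,0.039,0.4,0,0,0,0,0.039,0.4,0,0])

```text
clock: 23.85
tool_pos: [0.59, 0.1181, 0.0966]
eef_rot: [0.738, 0.675, -0.001, 0.0]
contact_force: [0.4, 1.0, -0.0]
opening: 0.395
```

Emit:
send_rows(moves=[0,0,0,0,0,0,0,0,0,0,0,0,0,0,0,0,0,0,0,0,0,0,0,0,0,0,0,0,0,0], claw=1, grip_force=10)

```text
clock: 24.27
tool_pos: [0.59, 0.1181, 0.0973]
eef_rot: [0.738, 0.675, -0.0, 0.0]
contact_force: [-1.6, -0.6, 2.8]
opening: 0.15
```

```bash
./g.sh .5908 .1186 .097 -5.25
```

```text
t 24.27 pos [0.59   0.1181 0.0973] F [-1.6 -0.6  2.8] open 0.15 q7 -0.25
shift [0.0006 0.0008 0.0003] turn [-0.   0.1  0.1]
```

Emit:
send_rows(moves=[-0.0105,0.0005,0,0,0,0,-0.02,-0.0015,0,0,0,0,-0.0295,-0.005,0,0,0,0,-0.038,-0.0105,0,0,0,0,-0.0435,-0.0155,0,0,0,0])

```text
clock: 24.68
tool_pos: [0.5777, 0.0694, 0.0984]
eef_rot: [0.74, 0.673, 0.003, 0.008]
contact_force: [12.2, -10.3, -7.4]
opening: 0.076
```

```bash
./g.sh .5418 .0662 .097 -5.25
```

```text
t 24.68 pos [0.5777 0.0694 0.0984] F [ 12.2 -10.3  -7.4] open 0.076 q7 -0.2
shift [-0.0066 -0.0354  0.0009] turn [ 0.9  0.3 -0.2]
```

The grip slipped off the knob: the opening is 6.7 mm. Looking.

Emit:
send_rows(moves=[0,0,0,0,0,0,0,0,0,0,0,0,0,0,0,0,0,0,0,0,0,0,0,0,0,0,0,0,0,0], claw=0)

```text
clock: 25.1
tool_pos: [0.5772, 0.0705, 0.0983]
eef_rot: [0.739, 0.673, 0.003, 0.007]
contact_force: [-1.0, 1.0, -0.5]
opening: 0.435
```

Emit:
send_rows(moves=[0,0,-0.02,0,0,0,-0.01,0,-0.05,0,0,0,-0.04,0,-0.08,0,0,0,-0.08,0,-0.11,0,0,0,-0.12,0,-0.14,0,0,0])

```text
clock: 25.52
tool_pos: [0.565, -0.034, 0.2296]
eef_rot: [0.738, 0.674, 0.004, 0.007]
contact_force: [0.5, -0.8, 0.1]
opening: 0.498
```

```bash
./g.sh .5418 .0662 .097 -5.25; python3 - <<'E'
from pk import *
s=imaging.snapshot("scene");p=imaging.snapshot("top");plate(p)
overlay(s,np.array([.5386,.0740]),(190,290,270,390),6,"pics/os5.png")
overlay(p,np.array([.5386,.0740]),(135,240,225,345),6,"pics/ot5.png")
E
```

```text
t 25.52 pos [ 0.565  -0.034   0.2296] F [ 0.5 -0.8  0.1] open 0.498 q7 -0.06
shift [ 0.0982 -0.0342  0.1318] turn [0.8 0.2 0.1]
plate 0 nan (array([0., 0.]), (0.0, 0.0), 0.0)
  return _methods._mean(a, axis=axis, dtype=dtype,
  ret = ret.dtype.type(ret / rcount)
```

View pics/os5.png

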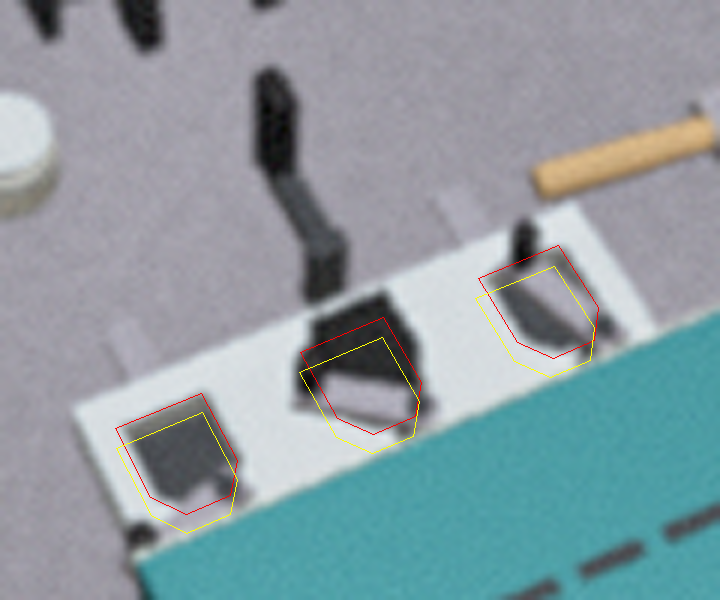

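View pics/ot5.png

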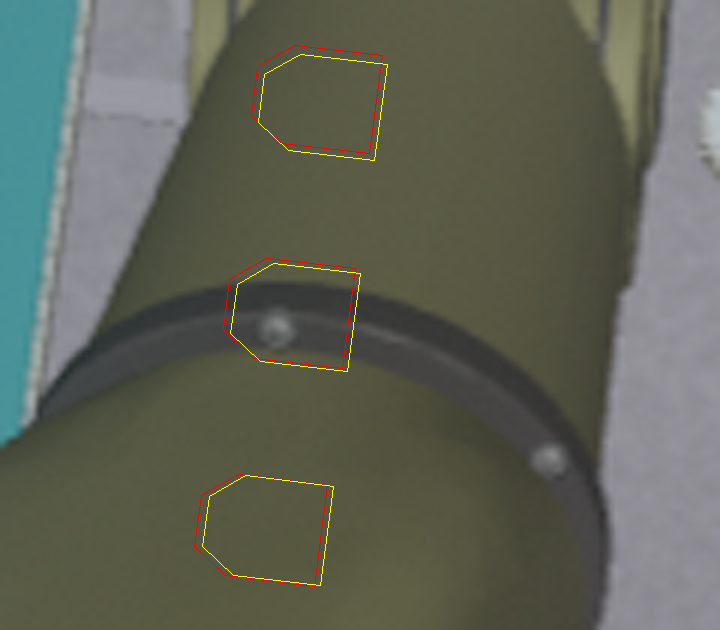

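```bash
python3 - <<'E'
from pk import *
s=imaging.snapshot("scene")
pts(s,"knob0",.0815,5); pts(s,"pivot0",.068,5)
cv2.imwrite("pics/s10.png",cv2.resize(s["image"][225:285,300:360,::-1],None,fx=10,fy=10,interpolation=cv2.INTER_CUBIC))
for t in (.9,1.1,1.3):
    k=np.array([.5424,.1158])+.05*(np.sin(t)*ex-np.cos(t)*ey); print(t,k,proj(s,[*k,.068]),(proj(s,[*k,.095])-[300,225])*10,(proj(s,[*k,.068])-[300,225])*10)
E
```

```text
knob0 0.67 (323.3, 252.7) [0.5735 0.088  0.0815]
knob0 0.67 (295.4, 279.6) [0.6769 0.119  0.0815]
knob0 0.62 (354.0, 232.2) [0.4665 0.0758 0.0815]
pivot0 0.76 (336.9, 258.1) [0.5466 0.1143 0.068 ]
pivot0 0.59 (307.4, 270.0) [0.6328 0.1046 0.068 ]
pivot0 0.57 (372.1, 243.3) [0.4382 0.1247 0.068 ]
0.9 [0.57855812 0.0812661 ] [[320.30997161 254.21458072]] [[205.02079034 240.42134451]] [[203.09971609 292.14580717]]
1.1 [0.5846982  0.08913799] [[319.89162564 257.42371426]] [[200.77307398 272.82087796]] [[198.91625637 324.23714255]]
1.3 [0.58915197 0.09807281] [[320.21454252 260.68157402]] [[204.06887958 305.7186954 ]] [[202.14542522 356.81574023]]
```

View pics/s10.png

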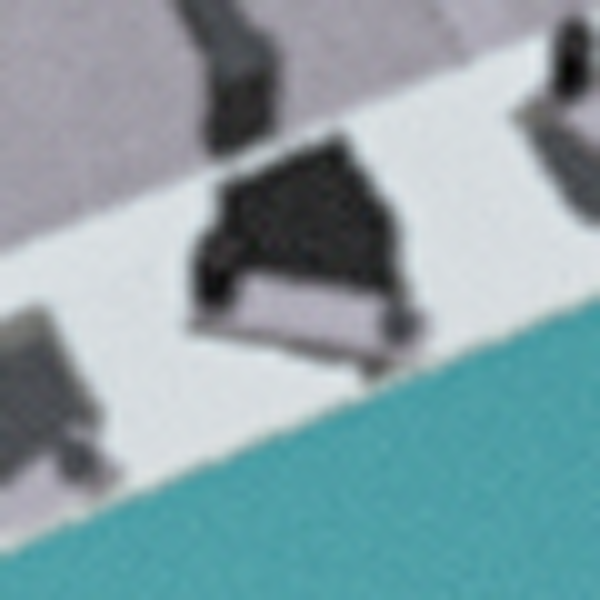

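Knob 1's base is at crop (213,300), which puts it near (.578,.082) at θ≈0.9, and the block is still down. Regripping there.

```bash
./g.sh .578 .083 .14 -5.25
```

```text
t 25.77 pos [ 0.5651 -0.033   0.2281] F [-0.4 -0.2 -1. ] open 0.499 q7 -0.06
shift [0.1169 0.0009 0.0877] turn [ 0.8  0.2 -0.1]
```

Emit:
send_rows(moves=[0.03,0,0,0.8,0,0,0.065,0,0.01,0.8,0,0,0.1,0,0.03,0.8,0,0,0.116,0,0.06,0.8,0,0,0.116,0,0.088,0.8,0,0])

```text
clock: 26.18
tool_pos: [0.5762, 0.0921, 0.1374]
eef_rot: [0.735, 0.678, 0.001, -0.002]
contact_force: [0.1, -0.4, -0.1]
opening: 0.497
```

```bash
./g.sh .578 .083 .097 -5.25
```

```text
t 26.18 pos [0.5762 0.0921 0.1374] F [ 0.1 -0.4 -0.1] open 0.497 q7 -0.23
shift [-0.009   0.0026  0.0404] turn [-0.1 -0.2  0.6]
```

Emit:
send_rows(moves=[-0.005,0.001,0,0,0,0.5,-0.009,0.0025,0,0,0,0.5,-0.009,0.0025,0.015,0,0,0.5,-0.009,0.0025,0.03,0,0,0.5,-0.009,0.0025,0.04,0,0,0.5])

```text
clock: 26.6
tool_pos: [0.5785, 0.0824, 0.0979]
eef_rot: [0.738, 0.675, 0.001, -0.001]
contact_force: [-0.1, 0.6, 0.1]
opening: 0.499
```

Emit:
send_rows(moves=[0,0,0,0,0,0,0,0,0,0,0,0,0,0,0,0,0,0,0,0,0,0,0,0,0,0,0,0,0,0], claw=1, grip_force=20)

```text
clock: 27.02
tool_pos: [0.5792, 0.0824, 0.0988]
eef_rot: [0.738, 0.674, 0.002, -0.001]
contact_force: [0.4, -1.6, -0.1]
opening: 0.15
```

```bash
./g.sh .578 .083 .097 -5.25
```

```text
t 27.02 pos [0.5792 0.0824 0.0988] F [ 0.4 -1.6 -0.1] open 0.15 q7 -0.22
shift [ 0.0005 -0.0012  0.0018] turn [ 0.1 -0.2  0.1]
```

Emit:
send_rows(moves=[-0.006,-0.0055,0,0,0,0,-0.011,-0.0115,0,0,0,0,-0.0145,-0.018,0,0,0,0,-0.0175,-0.025,0,0,0,0,-0.019,-0.032,0,0,0,0])

```text
clock: 27.43
tool_pos: [0.5484, 0.0623, 0.0991]
eef_rot: [0.74, 0.673, 0.003, 0.003]
contact_force: [6.8, -8.3, -7.2]
opening: 0.151
```

Emit:
send_rows(moves=[0,-0.003,0,0,0,0,-0.0005,-0.006,0,0,0,0,-0.0005,-0.008,0,0,0,0,-0.0005,-0.009,0,0,0,0,-0.0005,-0.009,0,0,0,0])

```text
clock: 27.85
tool_pos: [0.54, 0.0606, 0.099]
eef_rot: [0.741, 0.672, 0.003, 0.004]
contact_force: [5.3, -4.5, -7.7]
opening: 0.15
```

```bash
./g.sh .5378 .066 .097 -5.25
```

```text
t 27.85 pos [0.54   0.0606 0.099 ] F [ 5.3 -4.5 -7.7] open 0.15 q7 -0.2
shift [ 0.0051 -0.0027  0.002 ] turn [ 0.6  0.1 -0.3]
```

Emit:
send_rows(moves=[0.002,-0.002,0,0,0,0,0.002,-0.004,0,0,0,0,0.002,-0.005,0,0,0,0,0.002,-0.005,0,0,0,0,0.002,-0.005,0,0,0,0])

```text
clock: 28.27
tool_pos: [0.5366, 0.0605, 0.099]
eef_rot: [0.742, 0.671, 0.003, 0.006]
contact_force: [4.8, -6.5, -7.0]
opening: 0.153
```

Emit:
send_rows(moves=[0,0,0,0,0,0,0,0,0,0,0,0,0,0,0,0,0,0,0,0,0,0,0,0,0,0,0,0,0,0], claw=0)

```text
clock: 28.68
tool_pos: [0.5362, 0.061, 0.0992]
eef_rot: [0.741, 0.671, 0.003, 0.006]
contact_force: [0.2, -0.0, 0.2]
opening: 0.492
```

Emit:
send_rows(moves=[0,0,-0.02,0,0,0,0,0,-0.05,0,0,0,-0.03,0,-0.09,0,0,0,-0.06,0,-0.12,0,0,0,-0.1,0,-0.14,0,0,0])

```text
clock: 29.1
tool_pos: [0.5262, -0.0263, 0.2363]
eef_rot: [0.74, 0.673, 0.005, 0.007]
contact_force: [1.7, -1.5, -0.3]
opening: 0.501
```

```bash
./g.sh .6145 -.264 .23 15; python3 - <<'E'
from pk import *
s=imaging.snapshot("scene")
overlay(s,np.array([.5386,.0740]),(190,290,270,390),6,"pics/os6.png")
E
```

```text
t 29.1 pos [ 0.5262 -0.0263  0.2363] F [ 1.7 -1.5 -0.3] open 0.501 q7 -0.08
shift [-0.2283  0.1101  0.0085] turn [  0.9   0.3 -20.4]
```

View pics/os6.png

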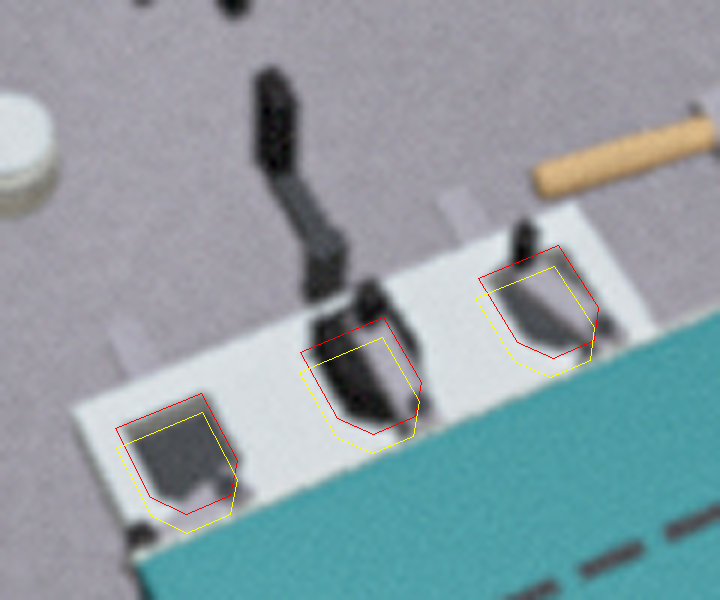

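Lever 1 lies along its pocket over the block, with its knob at crop (370,295). I'll check it from the top later. Now heel A.

```bash
python3 - <<'E'
from pk import *
s=imaging.snapshot("scene");p=imaging.snapshot("top")
for g in ((.6145,-.264,105),): print(fitD(s,*g),fitD(p,*g))
for n,pp,(r0,c0) in (("s",s,(150,220)),("t",p,(130,370))):
    I=cv2.resize(pp["image"][r0:r0+70,c0:c0+70,::-1],None,fx=8,fy=8,interpolation=cv2.INTER_CUBIC)
    f=fitD(pp,.6145,-.264,105)[0]
    q=((proj(pp,Dpoly(*f,.045))-[c0,r0]+.5)*8-.5).round().astype(np.int32); cv2.polylines(I,[q],True,(255,255,0),1)
    cv2.imwrite(f"pics/A_{n}.png",I)
E
cd pics; python3 -c "
import cv2,numpy as np
cv2.imwrite('A.png',cv2.resize(np.hstack([cv2.imread('A_s.png'),cv2.imread('A_t.png')]),(800,400)))"
```

```text
(array([  0.615 ,  -0.2628, 104.2478]), np.float64(21.1), 152) (array([  0.6144,  -0.2654, 106.8734]), np.float64(27.6), 258)
```

View pics/A.png

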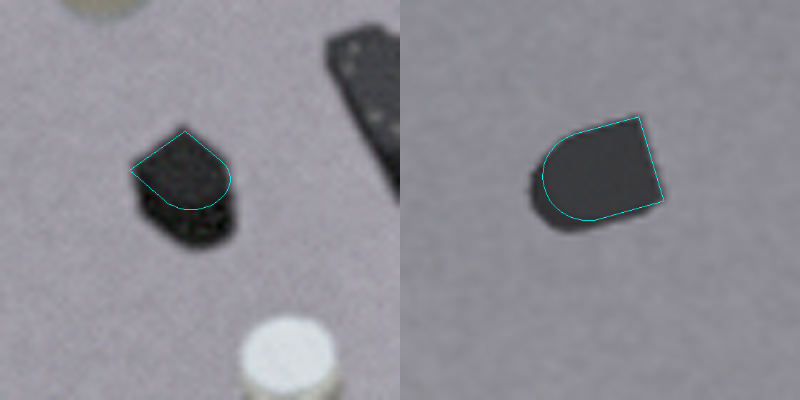

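A is at (.6147,-.264) with its y axis at 105.5°, and both views agree.

```bash
./g.sh .6147 -.264 .23 15.5
```

```text
t 29.25 pos [ 0.5259 -0.0314  0.2357] F [-0.   0.4 -0.8] open 0.501 q7 -0.08
shift [-0.222   0.1126  0.0087] turn [  0.9   0.4 -21.5]
```

Emit:
send_rows(moves=[-0.035,0.018,0,0.9,0.4,-4,-0.07,0.036,0,0.9,0.4,-8,-0.105,0.054,0,0.9,0.4,-12,-0.14,0.071,0,0.9,0.4,-16,-0.175,0.089,0,0.9,0.4,-20], claw=-1)

```text
clock: 29.67
tool_pos: [0.5963, -0.2146, 0.2371]
eef_rot: [0.614, 0.79, 0.0, -0.001]
contact_force: [-0.4, 0.8, 0.1]
opening: 0.854
```

```bash
./g.sh .6147 -.264 .13 15.5
```

```text
t 29.67 pos [ 0.5963 -0.2146  0.2371] F [-0.4  0.8  0.1] open 0.854 q7 0.47
shift [-0.0526  0.0057  0.107 ] turn [-0.  -0.1 -1.2]
```

Emit:
send_rows(moves=[-0.026,0.003,0.01,0,0,-1.2,-0.052,0.006,0.035,0,0,-1.2,-0.052,0.006,0.07,0,0,-1.2,-0.052,0.006,0.1,0,0,-1.2,-0.052,0.006,0.107,0,0,-1.2])

```text
clock: 30.08
tool_pos: [0.6115, -0.2605, 0.1236]
eef_rot: [0.605, 0.796, -0.001, -0.007]
contact_force: [-0.0, 0.7, -0.1]
opening: 1.002
```

Emit:
send_rows(moves=[0,0,0,0,0,0,0,0,0,0,0,0,0,0,0,0,0,0,0,0,0,0,0,0,0,0,0,0,0,0])

```text
clock: 30.5
tool_pos: [0.6126, -0.2607, 0.1255]
eef_rot: [0.605, 0.796, -0.0, -0.005]
contact_force: [-0.2, 0.1, -0.5]
opening: 1.002
```

```bash
./g.sh .6147 -.264 .052 15.5
```

```text
t 30.5 pos [ 0.6126 -0.2607  0.1255] F [-0.2  0.1 -0.5] open 1.002 q7 0.53
shift [-0.0043  0.0016  0.0734] turn [-0.4 -0.4  0.1]
```

Emit:
send_rows(moves=[-0.004,0.0015,0.01,-0.4,-0.4,0,-0.004,0.0015,0.03,-0.4,-0.4,0,-0.004,0.0015,0.045,-0.4,-0.4,0,-0.004,0.0015,0.05,-0.4,-0.4,0,-0.004,0.0015,0.05,-0.4,-0.4,0])

```text
clock: 30.92
tool_pos: [0.6142, -0.2636, 0.075]
eef_rot: [0.605, 0.797, 0.0, -0.001]
contact_force: [0.1, -0.0, 0.6]
opening: 0.999
```

```bash
./g.sh .6147 -.264 .052 15.5
```

```text
t 30.92 pos [ 0.6142 -0.2636  0.075 ] F [ 0.1 -0.   0.6] open 0.999 q7 0.53
shift [-0.0005  0.0004  0.023 ] turn [-0.  -0.1  0.1]
```

Emit:
send_rows(moves=[0,0,0.008,0,0,0,0,0,0.017,0,0,0,0,0,0.023,0,0,0,0,0,0.023,0,0,0,0,0,0.023,0,0,0])

```text
clock: 31.33
tool_pos: [0.614, -0.2635, 0.0516]
eef_rot: [0.605, 0.797, 0.0, -0.001]
contact_force: [0.0, -0.6, 0.2]
opening: 1.0
```

Emit:
send_rows(moves=[0,0,0,0,0,0,0,0,0,0,0,0,0,0,0,0,0,0,0,0,0,0,0,0,0,0,0,0,0,0], claw=1, grip_force=25)

```text
clock: 31.75
tool_pos: [0.6141, -0.2635, 0.0518]
eef_rot: [0.605, 0.797, 0.0, -0.001]
contact_force: [-0.2, -0.1, -1.0]
opening: 0.646
```

Emit:
send_rows(moves=[0,0,0,0,0,0,0,0,0,0,0,0,0,0,0,0,0,0,0,0,0,0,0,0,0,0,0,0,0,0])

```text
clock: 32.17
tool_pos: [0.6142, -0.2636, 0.0519]
eef_rot: [0.605, 0.796, 0.0, -0.001]
contact_force: [-0.2, 0.6, 1.0]
opening: 0.451
```

```bash
./g.sh .6147 -.264 .052 15.5
```

```text
t 32.17 pos [ 0.6142 -0.2636  0.0519] F [-0.2  0.6  1. ] open 0.451 q7 0.52
shift [-0.0005  0.0004 -0.0001] turn [-0.  -0.1  0.1]
```

Gripped at 39.7 mm. Lifting and re-measuring the carriage.

Emit:
send_rows(moves=[0,0,-0.03,0,0,0,0,0,-0.07,0,0,0,0,0,-0.11,0,0,0,0,0,-0.15,0,0,0,0,0,-0.18,0,0,0])

```text
clock: 32.58
tool_pos: [0.6149, -0.264, 0.2351]
eef_rot: [0.605, 0.796, 0.0, 0.0]
contact_force: [1.3, 1.2, -1.3]
opening: 0.456
```

```bash
python3 - <<'E'
from pk import *
p=imaging.snapshot("top");plate(p)
for t in (130,145,155): print(t,fitP(p,(.5386,.0740),(1,),thr=t))
overlay(p,np.array([.5386,.0740]),(135,240,225,345),6,"pics/ot7.png")
E
```

```text
plate 2673 0.02948313729629344 (array([0.52968799, 0.06572292]), (129.0662078857422, 284.42333984375), 84.71520233154297)
130 (array([-0.46,  0.82]), 29.9)
145 (array([-0.11,  0.58]), 12.6)
155 (array([-0.12,  0.41]), 7.5)
```

View pics/ot7.png

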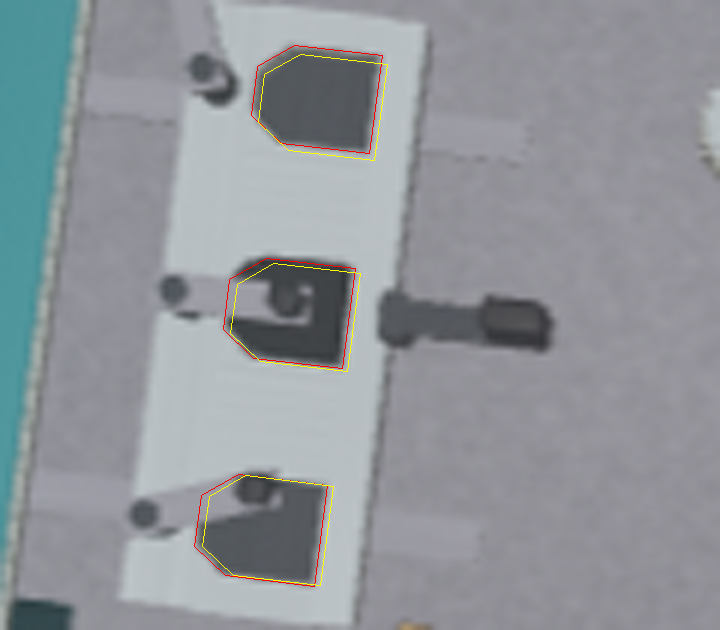

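Lever 1 is shut: its arm runs parallel to the carriage axis. Pocket 2 is at (.6332,.0657).

```bash
./g.sh .6334 .0673 .2 -5.25
```

```text
t 32.63 pos [ 0.6178 -0.2652  0.2411] F [0.9 0.  1.7] open 0.449 q7 0.55
shift [0.3163 0.1038 0.0402] turn [ 0.6  0.2 20.8]
```

Emit:
send_rows(moves=[0.035,0.011,0,0,0,2,0.07,0.023,0,0,0,4,0.108,0.035,0,0,0,7,0.145,0.048,0,0,0,10,0.18,0.06,0,0,0,12])

```text
clock: 33.05
tool_pos: [0.6267, -0.0732, 0.24]
eef_rot: [0.685, 0.728, 0.002, 0.004]
contact_force: [-0.1, 0.8, -1.6]
opening: 0.452
```

```bash
./g.sh .6334 .0673 .16 -5.25
```

```text
t 33.05 pos [ 0.6267 -0.0732  0.24  ] F [-0.1  0.8 -1.6] open 0.452 q7 0.1
shift [0.1401 0.0144 0.0797] turn [0.6 0.1 8.7]
```

Emit:
send_rows(moves=[0.03,0.003,0,0.5,0,2,0.065,0.0065,0.01,0.5,0,4,0.1,0.01,0.03,0.5,0,6,0.13,0.013,0.06,0.5,0,8,0.14,0.0145,0.09,0.5,0,8.7])

```text
clock: 33.47
tool_pos: [0.6337, 0.0751, 0.149]
eef_rot: [0.737, 0.676, 0.002, -0.0]
contact_force: [-0.3, 0.4, -1.3]
opening: 0.451
```

Emit:
send_rows(moves=[0,0,0.02,0,0,0,0,0,0.03,0,0,0,0,0,0.03,0,0,0,0,0,0.03,0,0,0,0,0,0.03,0,0,0])

```text
clock: 33.88
tool_pos: [0.6346, 0.0743, 0.1199]
eef_rot: [0.737, 0.676, 0.003, 0.0]
contact_force: [-0.2, -0.3, -1.2]
opening: 0.45
```

```bash
./g.sh .6334 .0673 .089 -5.25
```

```text
t 33.88 pos [0.6346 0.0743 0.1199] F [-0.2 -0.3 -1.2] open 0.45 q7 -0.21
shift [-0.0072 -0.0007  0.0309] turn [ 0.2 -0.2  0.2]
```

Emit:
send_rows(moves=[-0.003,-0.0005,0,0,0,0.2,-0.007,-0.0005,0.01,0,0,0.2,-0.007,-0.0005,0.02,0,0,0.2,-0.007,-0.0005,0.03,0,0,0.2,-0.007,-0.0005,0.031,0,0,0.2])

```text
clock: 34.3
tool_pos: [0.6319, 0.0672, 0.0863]
eef_rot: [0.739, 0.674, 0.001, -0.001]
contact_force: [-1.3, -0.1, -1.5]
opening: 0.453
```

```bash
./g.sh .6334 .0673 .064 -5.25; python3 - <<'E'
from pk import *
s=imaging.snapshot("scene");p=imaging.snapshot("top")
pc=np.array([.5386,.0744])
st=r.get_state(); z=st["tool_pos"][2]-.052
b=st["tool_pos"][:2]-.0016*ey
overlay(s,pc,(190,290,270,390),6,"pics/os8.png",[(Dpoly(*b,84.75,z),(255,255,0))])
overlay(p,pc,(135,240,225,345),6,"pics/ot8.png",[(Dpoly(*b,84.75,z),(255,255,0))])
E
```

```text
t 34.3 pos [0.6319 0.0672 0.0863] F [-1.3 -0.1 -1.5] open 0.453 q7 -0.21
shift [0.0001 0.0014 0.0223] turn [ 0.  -0.2  0. ]
```

View pics/os8.png

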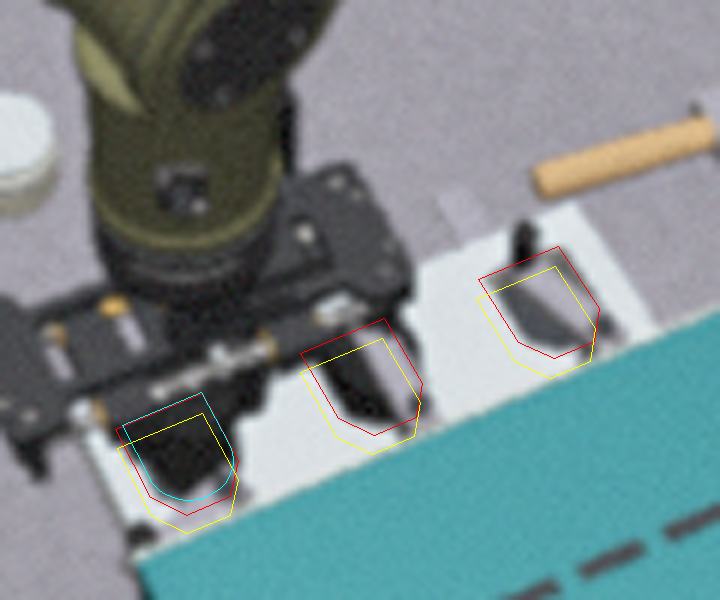

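View pics/ot8.png

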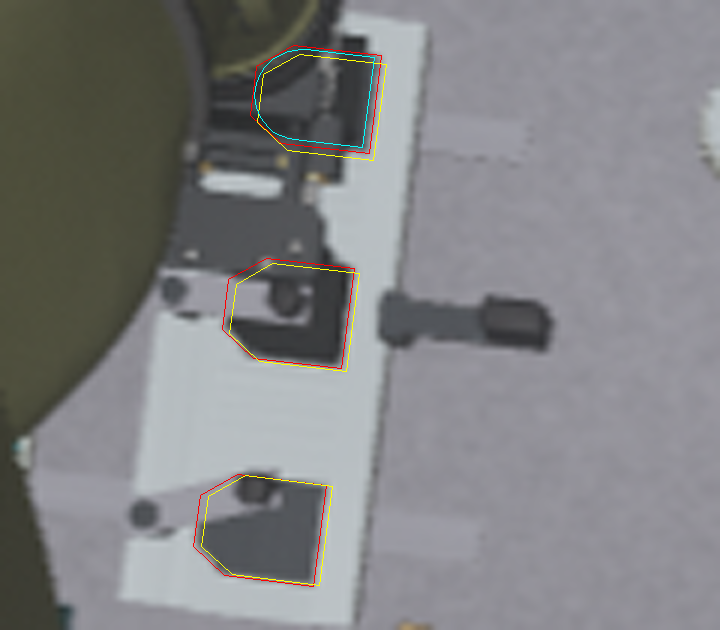

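Both views show it centred to within the play. I'll add +1.4 mm in x and lower.

Emit:
send_rows(moves=[0,0.001,0.002,0,0,0,0,0.0014,0.004,0,0,0,0,0.0014,0.006,0,0,0,0,0.0014,0.008,0,0,0,0,0.0014,0.01,0,0,0])

```text
clock: 34.82
tool_pos: [0.6345, 0.0675, 0.0777]
eef_rot: [0.738, 0.674, 0.002, -0.0]
contact_force: [-0.9, -1.2, 5.4]
opening: 0.451
```

```bash
./g.sh .6334 .0673 .064 -5.25
```

```text
t 34.82 pos [0.6345 0.0675 0.0777] F [-0.9 -1.2  5.4] open 0.451 q7 -0.2
shift [-0.0004 -0.0011  0.0137] turn [ 0.2 -0.2  0.1]
```

Emit:
send_rows(moves=[0,-0.001,0,0,0,0,0,-0.001,0,0,0,0,0,-0.001,0,0,0,0,0,-0.0015,0.001,0,0,0,0,-0.0015,0.002,0,0,0])

```text
clock: 35.23
tool_pos: [0.6332, 0.0673, 0.0764]
eef_rot: [0.738, 0.674, 0.002, 0.0]
contact_force: [-2.0, -1.5, 7.8]
opening: 0.452
```

```bash
./g.sh .6334 .0673 .064 -5.25; python3 - <<'E'
from pk import *
s=imaging.snapshot("scene");p=imaging.snapshot("top")
a=cv2.resize(s["image"][240:290,270:330,::-1],None,fx=7,fy=7,interpolation=cv2.INTER_CUBIC)
b=cv2.resize(p["image"][130:180,255:310,::-1],None,fx=7,fy=7,interpolation=cv2.INTER_CUBIC)
cv2.imwrite("pics/ab.png",np.hstack([a,b])[:, :800])
E
```

```text
t 35.23 pos [0.6332 0.0673 0.0764] F [-2.  -1.5  7.8] open 0.452 q7 -0.21
shift [0.     0.0002 0.0124] turn [ 0.2 -0.2  0. ]
```

View pics/ab.png

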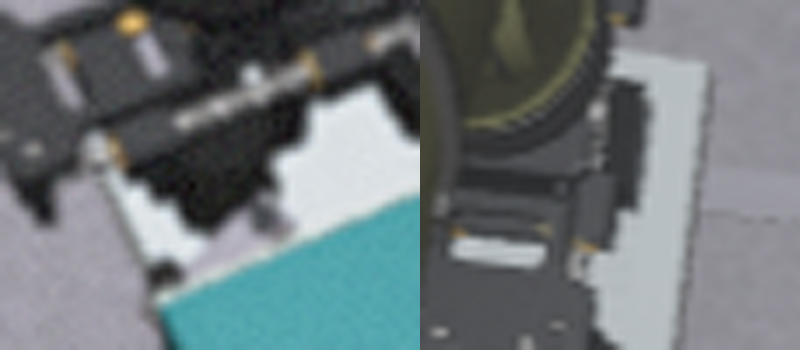

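Contact with reaction towards −y and −x. I'll lift 5 mm, shift −1.2 mm in y and −0.5 mm in x, and retry.

Emit:
send_rows(moves=[0,0,-0.004,0,0,0,-0.001,-0.0005,-0.006,0,0,0,-0.0012,-0.0005,-0.006,0,0,0,-0.0012,-0.0005,-0.003,0,0,0,-0.0012,-0.0005,0,0,0,0])

```text
clock: 35.75
tool_pos: [0.6326, 0.0662, 0.0762]
eef_rot: [0.738, 0.674, 0.002, 0.0]
contact_force: [0.4, -0.2, -2.6]
opening: 0.453
```

```bash
./g.sh .6330 .0660 .064 -5.25
```

```text
t 35.75 pos [0.6326 0.0662 0.0762] F [ 0.4 -0.2 -2.6] open 0.453 q7 -0.2
shift [-0.0002  0.0004  0.0122] turn [ 0.2 -0.2  0. ]
```

No contact now at the same depth, so it's in. Continuing down.

Emit:
send_rows(moves=[0,0,0.003,0,0,0,0,0,0.006,0,0,0,0,0,0.008,0,0,0,0,0,0.0095,0,0,0,0,0,0.011,0,0,0])

```text
clock: 36.17
tool_pos: [0.6325, 0.067, 0.0657]
eef_rot: [0.738, 0.674, 0.002, -0.0]
contact_force: [-3.4, 2.6, 11.5]
opening: 0.451
```

```bash
./g.sh .6330 .0660 .064 -5.25
```

```text
t 36.17 pos [0.6325 0.067  0.0657] F [-3.4  2.6 11.5] open 0.451 q7 -0.2
shift [-0.0009  0.0006  0.0017] turn [ 0.2 -0.2  0.1]
```

Emit:
send_rows(moves=[0,0,0,0,0,0,0,0,0,0,0,0,0,0,0,0,0,0,0,0,0,0,0,0,0,0,0,0,0,0], claw=-0.4)

```text
clock: 36.58
tool_pos: [0.6326, 0.0668, 0.0657]
eef_rot: [0.738, 0.674, 0.002, -0.0]
contact_force: [-0.4, 0.2, -0.0]
opening: 0.698
```

Emit:
send_rows(moves=[0,0,-0.02,0,0,0,0,0,-0.05,0,0,0,0,0,-0.09,0,0,0,-0.03,0,-0.13,0,0,0,-0.08,0,-0.16,0,0,0])

```text
clock: 37.0
tool_pos: [0.6282, 0.0111, 0.2152]
eef_rot: [0.736, 0.677, 0.005, 0.0]
contact_force: [1.0, -0.5, -0.8]
opening: 0.702
```

```bash
./g.sh .68 .11 .14 -5.25; python3 - <<'E'
from pk import *
s=imaging.snapshot("scene");C=cloud(s)
overlay(s,np.array([.5386,.0744]),(190,290,270,390),6,"pics/os9.png")
im=s["image"].max(-1)
for k in (0,1):
    c=np.array([.5386,.0744])+ex*.095*k
    m=(np.hypot(C[...,0]-c[0],C[...,1]-c[1])<.022)&(im<60)&(C[...,2]<.09)
    z=C[...,2][m]; print(k,m.sum(),np.percentile(z,[10,25,50,75,90]).round(4))
E
```

```text
t 37.0 pos [0.6282 0.0111 0.2152] F [ 1.  -0.5 -0.8] open 0.702 q7 -0.13
shift [0.1022 0.0428 0.0764] turn [ 0.4 -0.5  0.5]
0 85 [0.0405 0.0483 0.0571 0.0593 0.0801]
1 180 [0.053  0.056  0.0574 0.0586 0.0599]
```

View pics/os9.png

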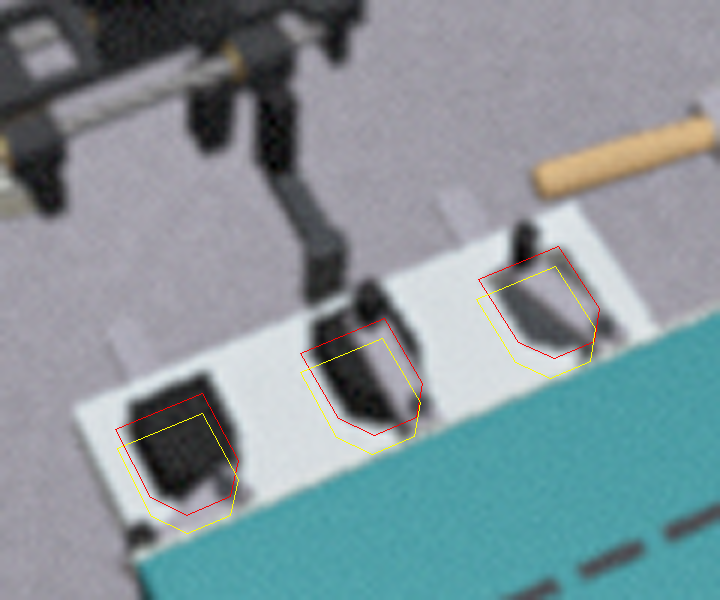

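Block A's top is at 57.4 mm, the same as the seated height. Now shutting lever 2.

```bash
./g.sh .686 .1135 .14 -5.25; python3 - <<'E'
from pk import *
s=imaging.snapshot("scene"); pts(s,"knob0",.0815,5)
k=[.6865,.1144]; print(proj(s,[*k,.0815]))
E
```

```text
t 37.05 pos [ 0.6291 -0.0032  0.2192] F [-0.9 -8.   1.8] open 0.699 q7 -0.12
shift [0.1219 0.0441 0.0795] turn [ 0.8  0.1 -0.4]
knob0 0.75 (355.6, 232.6) [0.4634 0.0792 0.0815]
knob0 0.66 (329.8, 240.3) [0.538  0.064  0.0815]
knob0 0.43 (293.1, 282.0) [0.6853 0.1219 0.0815]
[[291.26709    279.93225352]]
```

Emit:
send_rows(moves=[0.03,0.011,0,0.6,0,0,0.065,0.023,0,0.6,0,0,0.1,0.036,0.01,0.6,0,0,0.124,0.044,0.035,0.6,0,0,0.124,0.044,0.065,0.6,0,0], claw=0.2)

```text
clock: 37.57
tool_pos: [0.6862, 0.1324, 0.1498]
eef_rot: [0.737, 0.675, 0.005, -0.003]
contact_force: [1.1, 0.6, 0.5]
opening: 0.403
```

Emit:
send_rows(moves=[0,0,0,0,0,0,0,0,0,0,0,0,0,0,0,0,0,0,0,0,0,0,0,0,0,0,0,0,0,0])

```text
clock: 37.98
tool_pos: [0.6871, 0.1323, 0.1515]
eef_rot: [0.738, 0.675, 0.006, -0.002]
contact_force: [0.5, -0.3, 0.3]
opening: 0.397
```

```bash
./g.sh .686 .116 .097 -5.25; python3 - <<'E'
from pk import *
s=imaging.snapshot("scene")
cv2.imwrite("pics/s11.png",cv2.resize(s["image"][200:300,250:370,::-1],None,fx=6,fy=6,interpolation=cv2.INTER_CUBIC))
E
```

```text
t 37.98 pos [0.6871 0.1323 0.1515] F [ 0.5 -0.3  0.3] open 0.397 q7 -0.28
shift [-0.0169  0.0001  0.0543] turn [ 0.3 -0.7  0.2]
```

View pics/s11.png

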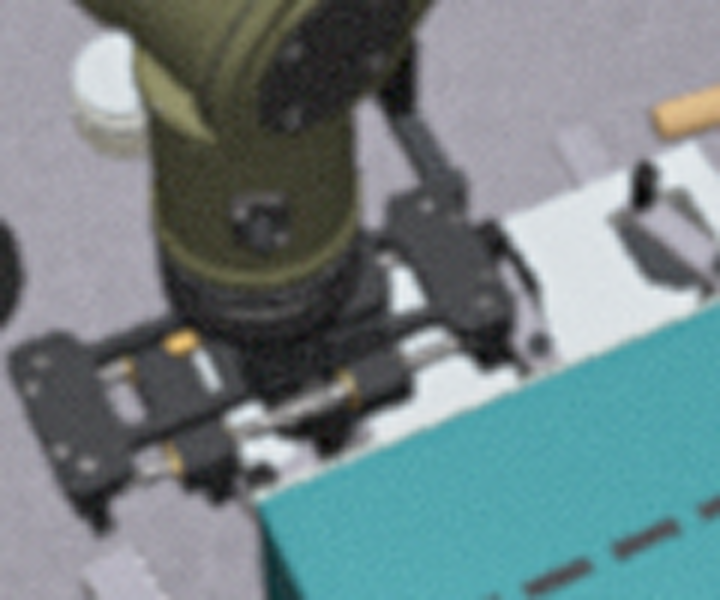

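Emit:
send_rows(moves=[-0.008,0,0,0.3,-0.6,0,-0.0165,0,0,0.3,-0.6,0,-0.0165,0,0.01,0.3,-0.6,0,-0.0165,0,0.02,0.3,-0.6,0,-0.0165,0,0.02,0.3,-0.6,0])

```text
clock: 38.45
tool_pos: [0.6839, 0.1156, 0.1284]
eef_rot: [0.738, 0.675, -0.002, -0.002]
contact_force: [-0.7, 0.0, -0.6]
opening: 0.403
```

```bash
./g.sh .686 .116 .097 -5.25; python3 - <<'E'
from pk import *
s=imaging.snapshot("scene")
cv2.imwrite("pics/s12.png",cv2.resize(s["image"][200:300,250:370,::-1],None,fx=6,fy=6,interpolation=cv2.INTER_CUBIC))
E
```

```text
t 38.45 pos [0.6839 0.1156 0.1284] F [-0.7  0.  -0.6] open 0.403 q7 -0.26
shift [0.0005 0.0023 0.0314] turn [-0.3 -0.   0.2]
```

View pics/s12.png

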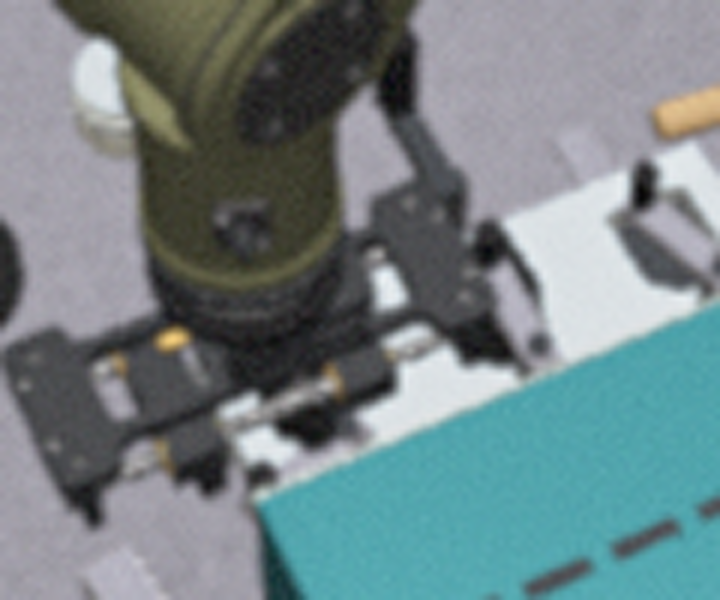

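Emit:
send_rows(moves=[0.0005,0.002,0.008,0,0,0,0.0005,0.002,0.018,0,0,0,0.0005,0.002,0.027,0,0,0,0.0005,0.002,0.031,0,0,0,0.0005,0.002,0.031,0,0,0])

```text
clock: 38.92
tool_pos: [0.685, 0.1164, 0.0962]
eef_rot: [0.738, 0.675, -0.003, -0.003]
contact_force: [0.6, 0.2, 0.1]
opening: 0.4
```

Emit:
send_rows(moves=[0,0,0,0,0,0,0,0,0,0,0,0,0,0,0,0,0,0,0,0,0,0,0,0,0,0,0,0,0,0], claw=1, grip_force=25)

```text
clock: 39.33
tool_pos: [0.6852, 0.1164, 0.0966]
eef_rot: [0.738, 0.675, -0.002, -0.003]
contact_force: [-0.3, -0.6, 0.2]
opening: 0.149
```

```bash
./g.sh .686 .116 .097 -5.25; python3 - <<'E'
from pk import *
s=imaging.snapshot("scene")
cv2.imwrite("pics/s13.png",cv2.resize(s["image"][200:300,250:370,::-1],None,fx=6,fy=6,interpolation=cv2.INTER_CUBIC))
E
```

```text
t 39.33 pos [0.6852 0.1164 0.0966] F [-0.3 -0.6  0.2] open 0.149 q7 -0.26
shift [-0.0004  0.0008 -0.0004] turn [-0.4 -0.   0.2]
```

View pics/s13.png

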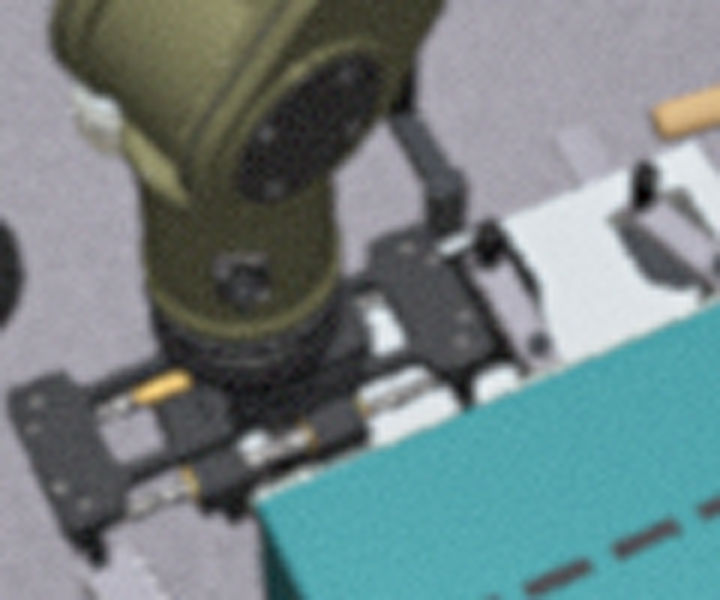

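Emit:
send_rows(moves=[-0.006,0.001,0,0,0,0,-0.0125,0.002,0,0,0,0,-0.0185,0.0015,0,0,0,0,-0.0245,0.0005,0,0,0,0,-0.0295,-0.0005,0,0,0,0])

```text
clock: 39.8
tool_pos: [0.6844, 0.0884, 0.0969]
eef_rot: [0.738, 0.675, 0.001, -0.002]
contact_force: [5.1, 4.2, -4.7]
opening: 0.149
```

```bash
./g.sh .686 .116 .097 -5.25
```

```text
t 39.8 pos [0.6844 0.0884 0.0969] F [ 5.1  4.2 -4.7] open 0.149 q7 -0.23
shift [ 0.0277 -0.0008 -0.    ] turn [-0.1 -0.2  0.2]
```

Emit:
send_rows(moves=[-0.0085,-0.0035,0,0,0,0,-0.015,-0.0075,0,0,0,0,-0.0205,-0.0125,0,0,0,0,-0.0255,-0.018,0,0,0,0,-0.0295,-0.0245,0,0,0,0])

```text
clock: 40.22
tool_pos: [0.6621, 0.055, 0.0971]
eef_rot: [0.739, 0.674, 0.003, 0.004]
contact_force: [9.0, -9.7, -7.9]
opening: 0.126
```

```bash
./g.sh .6324 .0577 .097 -5.25
```

```text
t 40.22 pos [0.6621 0.055  0.0971] F [ 9.  -9.7 -7.9] open 0.126 q7 -0.2
shift [-0.     -0.0298 -0.0001] turn [ 0.5  0.1 -0. ]
```

It's slipping towards the pad edge. Opening, recentring, and regripping.

Emit:
send_rows(moves=[0,0,0,0,0,0,0,0,0,0,0,0,0,0,0,0,0,0,0.003,0,0,0,0,0,0.007,0,0,0,0,0], claw=0.4)

```text
clock: 40.63
tool_pos: [0.6626, 0.0629, 0.0972]
eef_rot: [0.739, 0.674, 0.003, 0.004]
contact_force: [0.2, -0.2, 0.1]
opening: 0.299
```

```bash
./g.sh .6615 .0635 .097 -5.25; python3 - <<'E'
from pk import *
s=imaging.snapshot("scene")
cv2.imwrite("pics/s14.png",cv2.resize(s["image"][200:300,250:370,::-1],None,fx=6,fy=6,interpolation=cv2.INTER_CUBIC))
E
```

```text
t 40.63 pos [0.6626 0.0629 0.0972] F [ 0.2 -0.2  0.1] open 0.299 q7 -0.21
shift [ 0.0005 -0.0012  0.0002] turn [ 0.5  0.  -0. ]
```

View pics/s14.png

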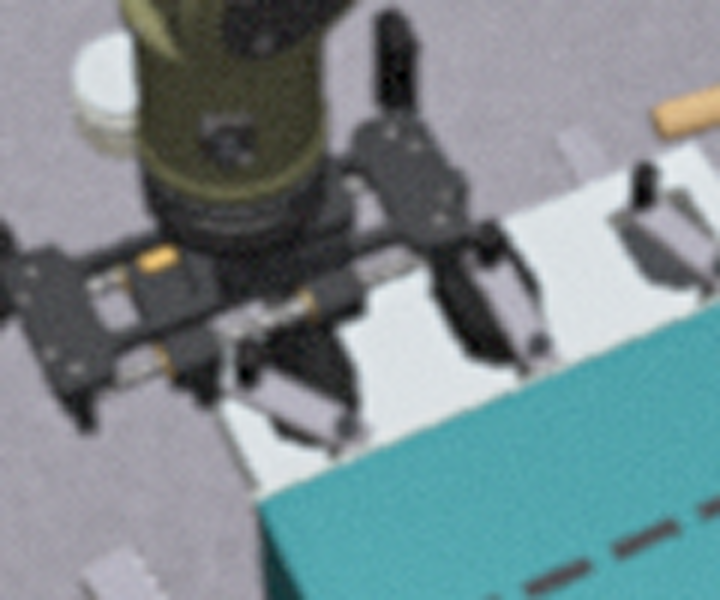

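Knob 2 at crop (243,365) is loosely between the fingers. Pushing it with the +x finger, no squeeze.

Emit:
send_rows(moves=[0.001,-0.007,0,0,0,0,-0.001,-0.014,0,0,0,0,-0.003,-0.021,0,0,0,0,-0.005,-0.028,0,0,0,0,-0.006,-0.033,0,0,0,0])

```text
clock: 41.1
tool_pos: [0.6279, 0.061, 0.097]
eef_rot: [0.738, 0.674, 0.003, 0.003]
contact_force: [0.8, -0.9, -0.7]
opening: 0.301
```

```bash
./g.sh .6324 .0577 .097 -5.25; python3 - <<'E'
from pk import *
s=imaging.snapshot("scene")
cv2.imwrite("pics/s15.png",cv2.resize(s["image"][200:300,250:370,::-1],None,fx=6,fy=6,interpolation=cv2.INTER_CUBIC))
E
```

```text
t 41.1 pos [0.6279 0.061  0.097 ] F [ 0.8 -0.9 -0.7] open 0.301 q7 -0.21
shift [-0.0029  0.0047  0.    ] turn [0.5 0.  0.1]
```

View pics/s15.png

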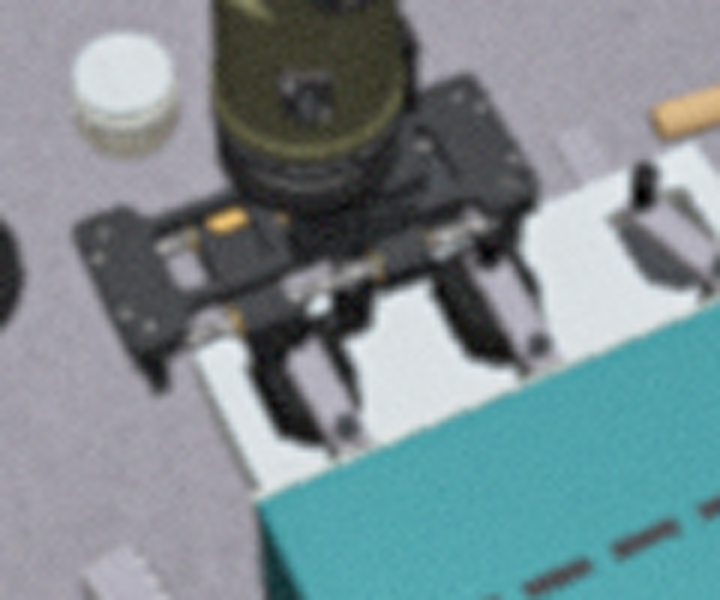

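Emit:
send_rows(moves=[0,-0.002,0,0,0,0,0,-0.004,0,0,0,0,0,-0.005,0,0,0,0,0,-0.006,0,0,0,0,0,-0.006,0,0,0,0])

```text
clock: 41.57
tool_pos: [0.6254, 0.0614, 0.0972]
eef_rot: [0.739, 0.674, 0.006, 0.006]
contact_force: [9.4, -1.7, -7.6]
opening: 0.297
```

```bash
./g.sh .6324 .0577 .097 -5.25
```

```text
t 41.57 pos [0.6254 0.0614 0.0972] F [ 9.4 -1.7 -7.6] open 0.297 q7 -0.21
shift [-0.003   0.0073  0.0003] turn [ 0.9 -0.1  0. ]
```

Lever 2 is hard against its stop at 9 N. Backing off, rising and looking.

Emit:
send_rows(moves=[0,0.006,0,0,0,0,0,0.006,0,0,0,0,0,0.006,0,0,0,0,0,0.006,0,0,0,0,0,0.006,0,0,0,0], claw=0.2)

```text
clock: 41.98
tool_pos: [0.6305, 0.0611, 0.0971]
eef_rot: [0.738, 0.674, 0.005, 0.005]
contact_force: [0.3, -0.0, 0.2]
opening: 0.403
```

Emit:
send_rows(moves=[0,0,-0.02,0,0,0,0,0,-0.05,0,0,0,-0.03,0,-0.09,0,0,0,-0.07,0,-0.12,0,0,0,-0.11,0,-0.14,0,0,0])

```text
clock: 42.4
tool_pos: [0.6204, -0.0307, 0.2298]
eef_rot: [0.737, 0.676, 0.007, 0.005]
contact_force: [0.3, -0.9, -0.8]
opening: 0.401
```

```bash
./g.sh .55 -.2 .235 -5.25
```

```text
t 42.4 pos [ 0.6204 -0.0307  0.2298] F [ 0.3 -0.9 -0.8] open 0.401 q7 -0.08
shift [-0.1748 -0.0553 -0.0065] turn [ 1.  -0.2  0.3]
```

Emit:
send_rows(moves=[-0.03,-0.01,0,1,0,0,-0.065,-0.02,0,1,0,0,-0.1,-0.03,0,1,0,0,-0.14,-0.045,0,1,0,0,-0.175,-0.055,0,1,0,0])

```text
clock: 42.82
tool_pos: [0.5484, -0.2019, 0.2285]
eef_rot: [0.737, 0.676, 0.0, -0.002]
contact_force: [-0.5, -0.6, -0.1]
opening: 0.397
```

```bash
python3 - <<'E'
from pk import *
p=imaging.snapshot("top");s=imaging.snapshot("scene")
pc=np.array([.5386,.0744]); ext=[]
for k in (0,1):
    c=pc+ex*.095*k
    ext.append((Dpoly(*c,84.75,.057),(255,255,0)))
    v=c+ey*.042
    for t in (0,.15): ext.append((np.array([[*v,.068],[*(v+.05*(np.sin(t)*ex-np.cos(t)*ey)),.068]]),(0,255,0) if t==0 else (0,165,255)))
overlay(p,pc,(135,240,225,345),6,"pics/ot10.png",ext)
overlay(s,pc,(200,290,270,390),6,"pics/os10.png",ext)
for pp in (p,s):
    C=cloud(pp); im=pp["image"].max(-1)
    for k in (0,1):
        c=pc+ex*.095*k
        m=(np.hypot(C[...,0]-c[0],C[...,1]-c[1])<.022)&(im<60)&(C[...,2]<.062)&(C[...,2]>.04); print(k,m.sum(),np.median(C[...,2][m]).round(4))
    pts(pp,"heel0_mid",.0345,6);pts(pp,"tin",0);pts(pp,"jar",0);pts(pp,"handle",.115)
cv2.imwrite("pics/t10.png",p["image"][:,:,::-1])
E
```

```text
0 0 nan
1 0 nan
heel0_mid 0.61 (364.2, 256.7) [ 0.3637 -0.1688  0.0345]
heel0_mid 0.5 (275.8, 183.3) [0.5465 0.0649 0.0345]
heel0_mid 0.33 (248.0, 220.1) [0.4489 0.1336 0.0345]
tin 0.56 (353.7, 154.8) [ 0.6329 -0.1381  0.    ]
jar 0.81 (469.8, 175.6) [ 0.5842 -0.4492  0.    ]
handle 0.87 (310.6, 188.6) [ 0.5274 -0.0308  0.115 ]
0 67 0.0572
1 70 0.0564
heel0_mid 0.73 (303.9, 165.9) [ 0.4428 -0.2403  0.0345]
heel0_mid 0.52 (333.7, 252.2) [0.5323 0.0785 0.0345]
heel0_mid 0.52 (331.4, 171.4) [ 0.379  -0.1756  0.0345]
tin 0.75 (268.8, 220.6) [ 0.6296 -0.131   0.    ]
tin 0.46 (298.9, 267.4) [0.6308 0.0536 0.    ]
jar 0.9 (241.0, 147.3) [ 0.5705 -0.4493  0.    ]
handle 0.84 (314.2, 207.5) [ 0.5304 -0.0317  0.115 ]
  return _methods._mean(a, axis=axis, dtype=dtype,
  ret = ret.dtype.type(ret / rcount)
```

View pics/ot10.png

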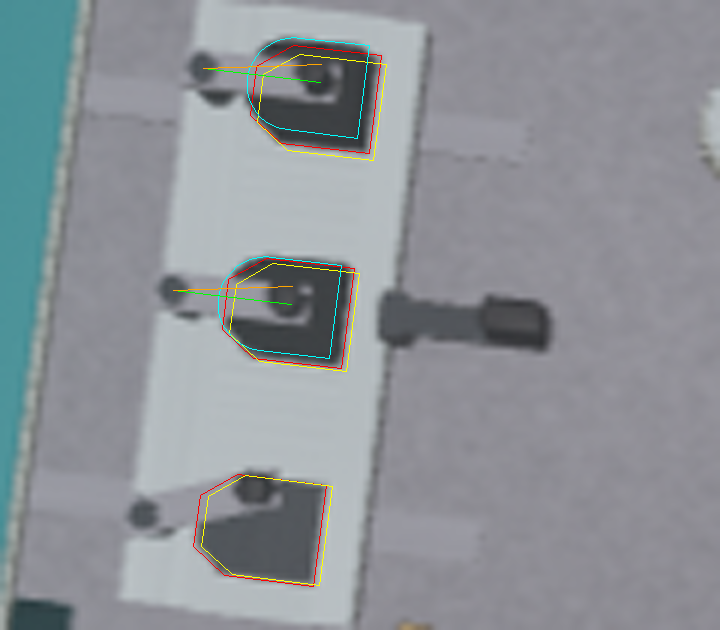

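View pics/os10.png

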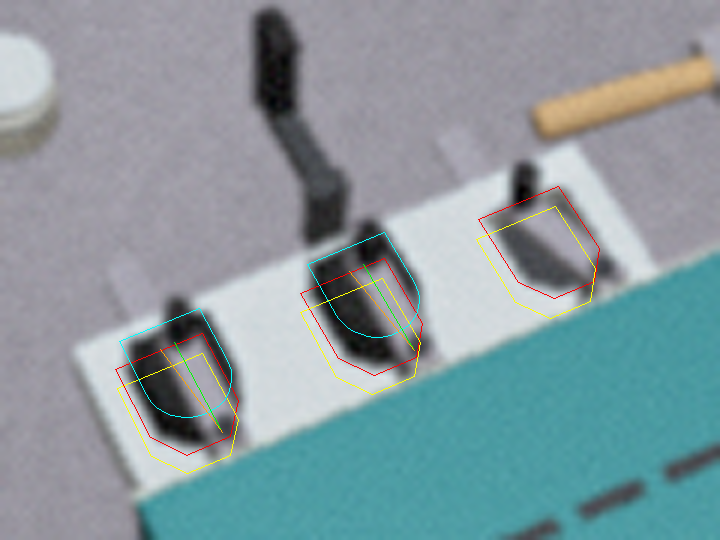

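View pics/t10.png

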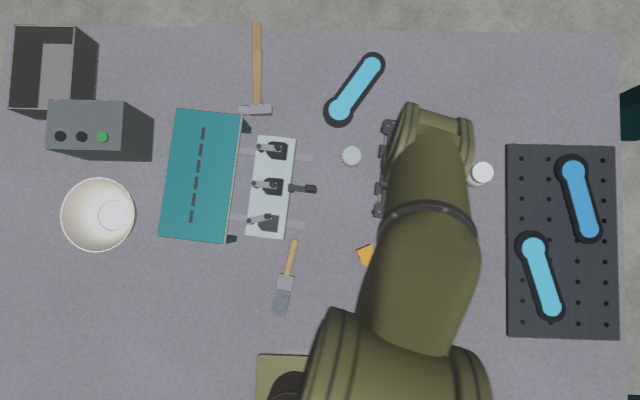

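Both levers are parallel to the carriage axis (shut), the block tops are at 57 mm (seated), and tin and jar are where they were. The bench shows no other black block. Now gripping the handle to push home.

```bash
./g.sh .5285 -.034 .2 -5.25
```

```text
t 43.32 pos [ 0.551  -0.1986  0.2284] F [-0.6 -0.1  0.5] open 0.397 q7 0.19
shift [ 0.162  -0.0362  0.029 ] turn [-0.  -0.2  0.4]
```

Emit:
send_rows(moves=[0.03,-0.007,0,0,0,0,0.065,-0.015,0,0,0,0,0.105,-0.024,0,0,0,0,0.14,-0.032,0,0,0,0,0.162,-0.036,0.01,0,0,0], claw=-0.2)

```text
clock: 43.73
tool_pos: [0.5291, -0.0286, 0.2202]
eef_rot: [0.734, 0.679, 0.003, -0.002]
contact_force: [-0.1, -0.1, -0.3]
opening: 0.603
```

Emit:
send_rows(moves=[0,0,0,0,0,0,0,0,0.02,0,0,0,0,0,0.03,0,0,0,0,0,0.03,0,0,0,0,0,0.03,0,0,0])

```text
clock: 44.15
tool_pos: [0.5289, -0.0295, 0.1898]
eef_rot: [0.735, 0.678, 0.002, -0.002]
contact_force: [0.2, -0.5, -0.2]
opening: 0.598
```

```bash
./g.sh .5285 -.034 .117 -5.25
```

```text
t 44.15 pos [ 0.5289 -0.0295  0.1898] F [ 0.2 -0.5 -0.2] open 0.598 q7 -0.07
shift [-0.0049 -0.      0.0728] turn [ 0.  -0.3  0.7]
```

Emit:
send_rows(moves=[-0.005,0,0.015,0,0,0.7,-0.005,0,0.035,0,0,0.7,-0.005,0,0.055,0,0,0.7,-0.005,0,0.07,0,0,0.7,-0.005,0,0.073,0,0,0.7])

```text
clock: 44.57
tool_pos: [0.5279, -0.035, 0.1155]
eef_rot: [0.739, 0.673, 0.001, -0.003]
contact_force: [-1.0, -0.9, 0.4]
opening: 0.599
```

Emit:
send_rows(moves=[0,0,0,0,0,0,0,0,0,0,0,0,0,0,0,0,0,0,0,0,0,0,0,0,0,0,0,0,0,0], claw=1, grip_force=40)

```text
clock: 44.98
tool_pos: [0.5284, -0.0351, 0.1163]
eef_rot: [0.739, 0.673, 0.002, -0.002]
contact_force: [0.4, -0.1, -1.2]
opening: 0.25
```

Emit:
send_rows(moves=[0,0,0,0,0,0,0,0,0,0,0,0,0,0,0,0,0,0,0,0,0,0,0,0,0,0,0,0,0,0])

```text
clock: 45.4
tool_pos: [0.5283, -0.035, 0.1168]
eef_rot: [0.739, 0.673, 0.002, -0.002]
contact_force: [-1.1, -0.1, 4.8]
opening: 0.155
```

```bash
./g.sh .5423 .1105 .117 -5.25
```

```text
t 45.4 pos [ 0.5283 -0.035   0.1168] F [-1.1 -0.1  4.8] open 0.155 q7 -0.07
shift [0.1462 0.0004 0.0005] turn [-0.  -0.3 -0.1]
```

Emit:
send_rows(moves=[0.015,0,0,0,0,0,0.032,0,0,0,0,0,0.05,0,0,0,0,0,0.068,0,0,0,0,0,0.085,0,0,0,0,0])

```text
clock: 45.82
tool_pos: [0.5357, 0.0457, 0.1168]
eef_rot: [0.741, 0.672, -0.001, -0.0]
contact_force: [0.1, -10.8, -2.3]
opening: 0.153
```

```bash
./g.sh .5423 .1105 .117 -5.25
```

```text
t 45.82 pos [0.5357 0.0457 0.1168] F [  0.1 -10.8  -2.3] open 0.153 q7 -0.18
shift [ 0.0652  0.0003 -0.0002] turn [-0.1  0.  -0.3]
```

Emit:
send_rows(moves=[0.015,0,0,0,0,0,0.028,0,0,0,0,0,0.04,0,0,0,0,0,0.05,0,0,0,0,0,0.057,0,0,0,0,0])

```text
clock: 46.23
tool_pos: [0.5407, 0.0996, 0.1168]
eef_rot: [0.741, 0.671, -0.003, 0.001]
contact_force: [-1.4, -8.2, 2.3]
opening: 0.154
```

Emit:
send_rows(moves=[0.002,0,0,0,0,0,0.004,0,0,0,0,0,0.006,0,0,0,0,0,0.006,0,0,0,0,0,0.006,0,0,0,0,0])

```text
clock: 46.65
tool_pos: [0.541, 0.1028, 0.1169]
eef_rot: [0.742, 0.671, -0.004, 0.002]
contact_force: [-1.8, -6.2, 3.4]
opening: 0.158
```

```bash
./g.sh .5423 .1105 .117 -5.25
```

```text
t 46.65 pos [0.541  0.1028 0.1169] F [-1.8 -6.2  3.4] open 0.158 q7 -0.27
shift [ 0.0078  0.0005 -0.0002] turn [-0.2  0.5 -0.5]
```

Emit:
send_rows(moves=[0.003,0,0,0,0,0,0.006,0,0,0,0,0,0.009,0,0,0,0,0,0.01,0,0,0,0,0,0.01,0,0,0,0,0])

```text
clock: 47.07
tool_pos: [0.5413, 0.1066, 0.1168]
eef_rot: [0.743, 0.669, -0.008, 0.004]
contact_force: [-1.0, -12.4, 3.4]
opening: 0.156
```

```bash
./g.sh .5423 .1105 .117 -5.25
```

```text
t 47.07 pos [0.5413 0.1066 0.1168] F [ -1.  -12.4   3.4] open 0.156 q7 -0.28
shift [ 0.004   0.0006 -0.0002] turn [-0.3  0.9 -0.7]
```

Emit:
send_rows(moves=[0.003,0,0,0,0,0,0.006,0,0,0,0,0,0.01,0,0,0,0,0,0.012,0,0,0,0,0,0.012,0,0,0,0,0])

```text
clock: 47.48
tool_pos: [0.5414, 0.1071, 0.1168]
eef_rot: [0.746, 0.666, -0.014, 0.008]
contact_force: [-2.0, -22.1, 8.0]
opening: 0.155
```

```bash
./g.sh .5423 .1105 .117 -5.25; python3 - <<'E'
from pk import *
s=imaging.snapshot("scene")
cv2.imwrite("pics/s16.png",cv2.resize(s["image"][190:310,250:400,::-1],None,fx=5,fy=5,interpolation=cv2.INTER_CUBIC))
E
```

```text
t 47.48 pos [0.5414 0.1071 0.1168] F [ -2.  -22.1   8. ] open 0.155 q7 -0.29
shift [ 0.0035  0.0005 -0.0003] turn [-0.4  1.8 -1.2]
```

View pics/s16.png

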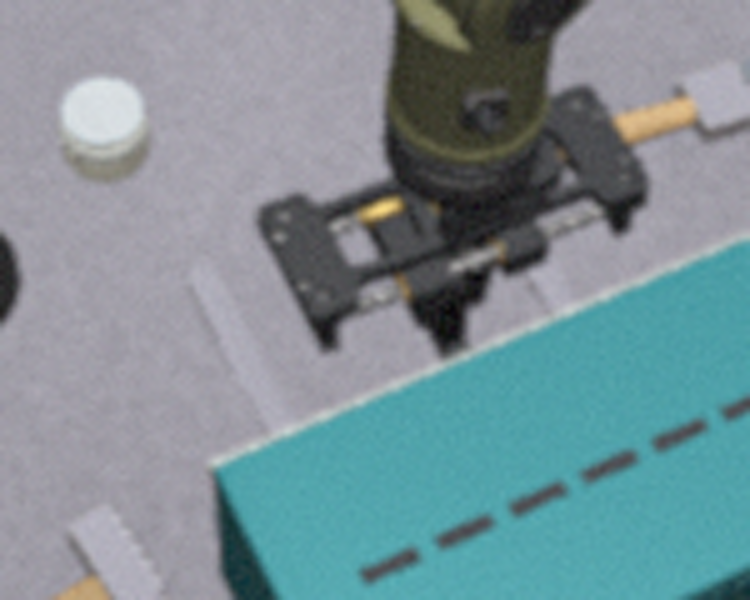

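It stopped at y=.107 with 22 N, matching the expected home position. Releasing and rising.

Emit:
send_rows(moves=[0,0,0,0,0,0,0,0,0,0,0,0,0,0,0,0,0,0,0,0,0,0,0,0,0,0,0,0,0,0], claw=-0.3)

```text
clock: 47.95
tool_pos: [0.5415, 0.109, 0.1168]
eef_rot: [0.745, 0.667, -0.013, 0.007]
contact_force: [-1.1, 0.2, -0.3]
opening: 0.506
```

Emit:
send_rows(moves=[0,0,-0.015,0,0,0,0,0,-0.04,0,0,0,0,0,-0.07,0,0,0,0,0,-0.11,0,0,0,0,0,-0.14,0,0,0])

```text
clock: 48.37
tool_pos: [0.5431, 0.1141, 0.2591]
eef_rot: [0.745, 0.667, -0.012, 0.007]
contact_force: [0.4, 1.2, -0.3]
opening: 0.648
```

Emit:
send_rows(moves=[-0.03,0,0,0,0,0,-0.07,0,0,0,0,0,-0.11,0,0,0,0,0,-0.15,0,0,0,0,0,-0.19,0,0,0,0,0])

```text
clock: 48.78
tool_pos: [0.5224, -0.0752, 0.2645]
eef_rot: [0.744, 0.668, -0.011, 0.007]
contact_force: [0.6, -0.1, 0.9]
opening: 0.647
```

Emit:
send_rows(moves=[-0.03,0,0,0,0,0,-0.06,0,0,0,0,0,-0.09,0,0,0,0,0,-0.1,0,0,0,0,0,-0.1,0,0,0,0,0])

```text
clock: 49.2
tool_pos: [0.5113, -0.1773, 0.2673]
eef_rot: [0.745, 0.667, -0.011, 0.008]
contact_force: [-0.3, 0.3, 1.2]
opening: 0.652
```

```bash
python3 - <<'E'
from pk import *
p=imaging.snapshot("top");s=imaging.snapshot("scene")
C=cloud(p); im=p["image"].astype(int); X,Y,Z=C[...,0],C[...,1],C[...,2]
m=(Z>.115)&(Z<.14)&(Y>.05)&(Y<.145)&(X>.48)&(X<.6)&(im.max(-1)<90)
print("handle",m.sum(),rect(C[m]))
m=(abs(Z-.125)<.01)&(Y>.12)&(Y<.34)&(X>.35)&(X<.75)&(im[...,2]>im[...,0]+25)
print("tunnel",rect(C[m]))
for pp in (p,s): pts(pp,"handle",.115); pts(pp,"tin",0); pts(pp,"jar",0)
cv2.imwrite("pics/t12.png",cv2.resize(p["image"][90:250,150:420,::-1],None,fx=2.9,fy=2.9,interpolation=cv2.INTER_CUBIC))
cv2.imwrite("pics/s17.png",cv2.resize(s["image"][190:310,250:400,::-1],None,fx=5,fy=5,interpolation=cv2.INTER_CUBIC))
print(r.get_state()["tool_pos"])
E
```

```text
handle 69 (array([0.54184161, 0.10960796]), (24.413108825683594, 13.991950035095215), 84.16276550292969)
tunnel (array([0.55340778, 0.23490311]), (159.6012420654297, 312.0605773925781), 84.87774658203125)
handle 0.94 (250.6, 181.6) [0.5405 0.1134 0.115 ]
handle 0.17 (471.3, 175.5) [ 0.5684 -0.411   0.115 ]
tin 0.68 (350.3, 157.9) [ 0.6243 -0.129   0.    ]
tin 0.62 (216.4, 212.5) [0.4673 0.2274 0.    ]
jar 0.93 (470.1, 175.4) [ 0.5847 -0.4498  0.    ]
handle 0.61 (336.0, 244.3) [0.5427 0.0998 0.115 ]
tin 0.67 (272.2, 219.9) [ 0.6196 -0.1282  0.    ]
jar 0.64 (237.9, 147.9) [ 0.581  -0.4522  0.    ]
[ 0.51210271 -0.17313929  0.26705223]
```

View pics/t12.png

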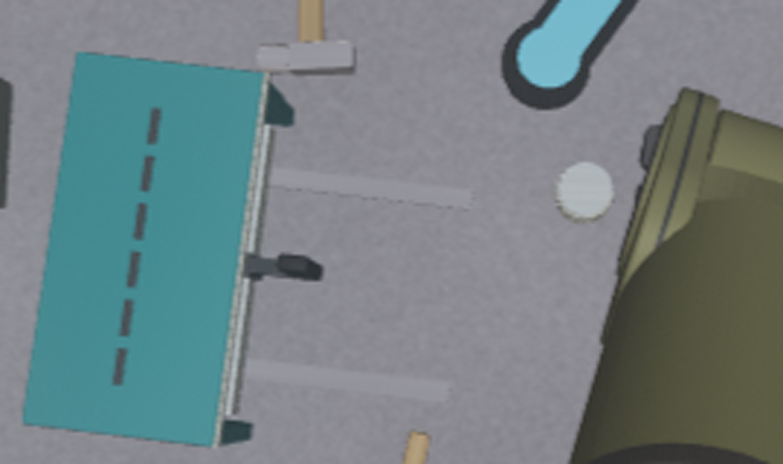

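View pics/s17.png

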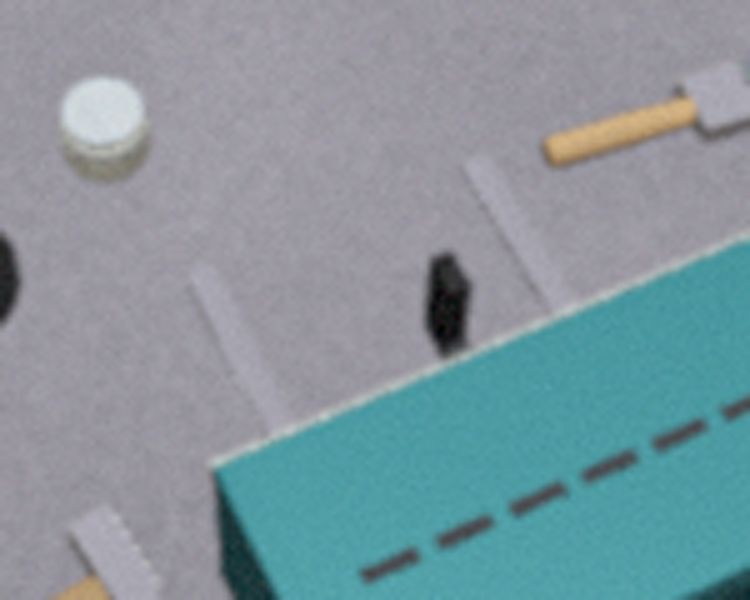

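The handle is 125.8 mm from the tunnel's centre, 46 mm out of the mouth against 45 mm expected. So the carriage is home to about 1 mm, within the 8 mm tolerance. Nothing touches the robot. Handing in.

```bash
python3 -c "
from plant import r
print(r.finish_job())"
```

```text
the job is handed in; nothing more can be done
None
```

I drew the carriage out and dropped both black heel blocks into pockets 1 and 2, flat faces towards the handle. I then shut levers 1 and 2 over them, pushed the carriage home and handed the job in at about 50 s. No verdict was reported.

**Last checks, carriage out:**
- Block tops measured 56–57 mm above the bench, where a seated block should be 57 mm.
- Both lever arms lay parallel to the carriage axis. Lever 2 was pressed against its stop at 9 N.
- The bench showed only two black blocks; the orange look-alikes were left alone.

**Last checks, carriage home:**
- It met its stop at 22 N.
- The handle stands 46 mm out of the tunnel mouth, against 45 mm nominal.
- The tin and jar read the same to within about 1 cm of network scatter.
- The arm was clear of everything.

**What went wrong and was mended:**
- The grip slipped off knob 1 and started to slip off knob 2. I regripped the first and pushed the second with an open finger.
- Opening the levers moved the carriage about 3 mm homeward, so I measured it again before placing.
- The second block touched the pocket's edge at about 8 N until I shifted it by about 1 mm.

**Checks that disagreed:**
- In the scene camera the pocket fits sat about 4 mm towards −x of those from the top camera. I used the top camera's fit.
- Once the carriage was home, the two cameras placed the handle about 1 cm apart. I relied on the depth fit and the stop force.

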